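Put the meat mallet away on the rack's rail

ROBOT

A 6-joint arm with a two-finger parallel gripper is mounted at the origin on a cart in front of the work surface, level with it; the furniture and walls round the work are solid. World frame = base frame: x ahead of the robot, y to its left, z up, the work surface at z = 0. Lengths are in m, angles in rad, forces in N, time in s.
With the tool pointing down it reaches from about 0.3 to 0.875 m from the base axis. Payload 4.2 kg.
Tool frame: the origin (TCP) lies midway between the tips of the shut fingers; the grasp point (between the pads) lies grip_point_offset behind it (grip_point_offset is the distance from the TCP to the grasp point, in m); z points along the fingers, y is the line along which they close (so a half turn about z gives the same grasp; the last joint's range is limited). The gripper opens to 85 mm and grips with 20 to 120 N. Pads are 22 mm wide; open, the fingers measure 114 mm over their backs; the gripper's body (76 mm by 85 mm) begins 54 mm behind the grasp point. The pads swing forward as they close: fully open they stand 13 mm farther back than shut.
Start: joints at [1.215, 0.32, 1.565, -0, 1.257, -0.02], TCP at [0.189, 0.543, 0.192] pointing down, gripper open.
Joint ranges: [-3.11, 3.11], [-0.84, 2.01], [0.21, 2.61], [-1.34, 4.49], [0.05, 2.63], [-2.56, 2.56]. Speed limits (rad/s): [2.57, 2.57, 3.14, 3.14, 3.14, 3.14].

INTERFACE

Orientations are given as a unit quaternion [x, y, z, w].
In Python, from cell import state, get_image, camera_params, sign_off, grip_point_offset gives the robot as it stands.
- The arm moves only by the tool arm_command, never from a script. Its argument "commands" is a list of rows, each an object with "offset": the shift along the tool's x, y, z in mm, a list of three; "twist": the turn, a rotation vector about the tool's x, y, z in rad, a list of three. In form: [{"offset": [dx, dy, dz], "twist": [wx, wy, wz]}, ...]. A call has 1 to 5 rows; each row shifts and turns the commanded pose from where the row before left it, along the tool's axes as they then stand; what a row does not reach is not made up. A row lasts 1/10 s, in which the tool goes at most 50 mm and 8.59 degrees, less where a joint would pass 70% of its speed; a pose out of reach is approached as far as the arm can. A call is refused whole if a number of a shift passes 50 or a number of a turn 0.15, either way. A call with a gripper value outside its range is refused whole. "gripper" is the opening in per cent of the stroke, from 0 (shut) to 100 (fully open), set as the call begins (left out, the last holds). The fingers move at their own pace and stop on an object; "grip_force" is the grip in N (left out, the last holds). Time passes only in rows, so rows that do not move let the fingers close. It gives the time, the measured TCP pose, the force, the opening and the grip force at its end, in the units of the state.
- state(): the state, without advancing time (a new reading comes with each control period).
- get_image(name): name is "side" or "top" or "wrist"; returns the picture (480x640x3 uint8, red, green, blue); there is no depth.
- camera_params(name): a dict with "fov_y" (degrees; the focal length in pixels is half the picture's height over the tangent of half this angle, whatever the lens; pixels are square), "cx", "cy" (the principal point, pixels), "pose" (4x4, takes a point from camera to world coordinates). Camera axes: x right, y up, looking along -z (the intrinsics and any distortion apply to the point x, -y, -z); pixel columns grow to the right and rows downward; lengths in m; the calibration is good to about 2 mm. A picture is of the moment at which its call begins: read the wrist's pose just before it. camera_params takes no time and is no camera call; for the wrist camera it gives the pose at the moment of the call.
- sign_off(): hands the job in; it is judged then, once.
The state is a dict: "clock": time; "joints": joint angles; "joint_vel": joint speeds; "joint_efforts": joint torques, N m; "position": TCP position; "orientation": TCP orientation; "ft_force": force on the tool from outside, world axes, zero at the start; "ft_torque": the same for the moment, N m; "gripper_width": finger opening in m; "gripper_force": force on a finger pad.
Only numpy, scipy, OpenCV 4.12 (cv2) and the standard library are available. Lean on these libraries where they do the work, as an engineer would, in place of code of your own. Each camera call takes 0.05 s, during which the arm holds its last target. There are 200 camera calls.

TASK

Put the meat mallet away on the rack: its handle lies between the two storage jars, so draw it out without shifting them, lay it down in the open and let go of it, then take it by the end of its wooden handle, lift it and let the head swing down in the fingers until it hangs straight. Hook it over the open stretch of the rail, to the right of the shelf, and slide it along the rail under the shelf until it hangs next to the ladle, about 9 cm from it. Leave it hanging there at rest, without knocking the ladle, the jars or the spice jars on the shelf.

Things in the scene. Friction and masses are not known exactly. Their poses are not given: they have to be found in the camera images.
- mallet: Meat mallet, 192 mm long, 0.5 to 0.7 kg, lying level with its handle between the two jars. Origin: under the middle of the head, on its smooth face; x runs along the handle to the hook, z (up at the start) to the head's face with blunt points. Centre of mass within 5 mm of the middle of the head.
- mallet_head (a point): Centre of the mallet's head, a grey cast block 48 mm along the handle, 48 mm across it and 72 mm from face to face. At the start it stands on its smooth face, so this point is 36 mm above the worktop. Axes as the mallet's.
- mallet_grip (a point): Where to pinch the wooden handle for hanging: on its axis, 104 mm from mallet_head (the wood runs from 54 to 120 mm). Flat sides 18 mm apart across y; 20 mm deep along z. At the start in a 48 mm gap with no room for fingers. Held here it stays level only in a firm grip (80 N or more); eased, it swings about the line of the fingers; at 8 to 12 N it hangs within 15 degrees of straight, under 5 N it falls out.
- mallet_hook (a point): Inside of the hook, where the rail's axis lies when the mallet hangs: 51 mm along x and -16 mm along z from mallet_grip. Steel rod 8 mm thick, bent in the x-z plane towards -z, mouth 24 mm wide; the crown reaches 13 mm past this point, the tip ends 14 mm before it, so it needs 19 mm of lift to go on. Handle on the robot's side of the rail, tip behind. Hanging free, it leans a few degrees.
- rack: Rack of dark steel bar, fixed, 420 mm wide, 95 mm deep. Origin: on the worktop below the middle of its front rail; x away from the robot, y along the rail to the left. The round rail, 10 mm thick, runs at x = 0, height 240 mm, from y = -210 to 210 mm, between posts 12 mm thick. A wooden shelf (underside 264 mm, top 278 mm high) covers it from y = -50 mm leftwards, from x = -5 mm backwards.
- rail_open (a point): On the rail's axis, in the middle of its open stretch to the right of the shelf (rack y = -125 mm, height 240 mm). Axes as the rack. Under the shelf, to the left, a hanging hook passes with 11 mm to spare, so it cannot be put on there.
- ladle_hook (a point): On the rail's axis, at the hook of the ladle that already hangs under the shelf (rack y = 150 mm). Its handle is 16 mm wide and hangs in front of the rail; its bowl, 64 mm across, hangs 150 to 195 mm below the rail.
- ladle (a joint): Swing of the ladle about the rail in rad; near 0 hanging at rest.
- pasta_jar: Storage jar of pasta, 81 mm across, 163 mm tall, 0.8 kg, loose, left of the mallet's handle. Origin: centre of its underside.
- coffee_jar: Storage jar with dark contents, 93 mm across, 167 mm tall, 0.9 kg, loose, right of the mallet's handle. Origin: centre of its underside.
- spice_one: Spice jar with a red cap, 45 mm across, 106 mm tall, standing loose on the rack's shelf at its right end. Origin: centre of its underside.
- spice_two: Spice jar, 44 mm across, 109 mm tall, in the middle of the shelf. Origin: centre of its underside.
- spice_three: Spice jar, 47 mm across, 98 mm tall, near the left end of the shelf. Origin: centre of its underside.

How it is judged:
By the outcome, as a careful person would: the job done as asked, in the order asked, and still so for the second after the job is handed in, with the robot touching nothing.
It also fails if it takes over 72 s, if anything falls off the work surface, if the arm or the gripper's body presses on something with over 40 N, if the wrist force passes 120 N, or if a joint passes its speed limit or range.

## Working session

There is one attempt and no reset: what is moved stays moved. The work goes in short steps, Python scripts to look and compute and a tool call to move; the robot and the scene stay as the last step left them, time stands still between calls to the robot, and variables do not carry over. Pictures are saved under pics/ and viewed, at most 10 in all, crops included, and the job is handed in when it is done.

Besides the shell and the picture viewer there is one more tool, called after "Request:" by a JSON object that holds its "op" and its "data", one argument or row to a line. arm_command: Moves the arm, as the interface text tells. Its arguments: {"type":"object","properties":{"commands":{"type":"array"},"gripper":{"type":"number"},"grip_force":{"type":"number"}},"required":["commands"]}

```bash
mkdir -p pics; ls; python3 - <<'E'
from cell import *
import cv2,numpy as np
s=state();print(s);print(grip_point_offset if not callable(grip_point_offset) else grip_point_offset())
for n in("side","top","wrist"):
    p=camera_params(n);print(n,{k:(np.round(v,4).tolist() if k=="pose" else v) for k,v in p.items()})
    cv2.imwrite(f"pics/{n}0.png",cv2.cvtColor(get_image(n),cv2.COLOR_RGB2BGR))
E
```

```text
pics
{'clock': 0.0, 'joints': array([ 1.21502325e+00,  3.20293590e-01,  1.56569223e+00,  1.63952948e-05,
        1.25743282e+00, -2.00069579e-02]), 'joint_vel': array([-1.55594860e-03,  8.97400876e-05,  2.72268023e-03,  9.74588676e-04,
        1.04153516e-03, -2.87192677e-04]), 'joint_efforts': array([-1.07497526e-03, -4.15519524e+01, -2.34160370e+01, -3.13355868e-04,
        8.27328418e-03,  9.30251502e-07]), 'position': array([0.18925875, 0.54236079, 0.19137625]), 'orientation': array([ 1.67097976e-01,  9.85939873e-01, -8.95468048e-04, -1.78193550e-04]), 'ft_force': array([-0.50774328, -0.74456535, -0.04512359]), 'ft_torque': array([ 0.00688305, -0.00149329, -0.04275198]), 'gripper_force': 0.0, 'gripper_width': 0.08510715559925815}
0.0187
side {'fov_y': 48.36282003737025, 'cx': 318.0331498027414, 'cy': 245.78693518990397, 'pose': [[0.7511, 0.4159, -0.5127, -0.1517], [-0.6601, 0.4826, -0.5756, -0.8991], [0.008, 0.7708, 0.637, 1.0773], [0.0, 0.0, 0.0, 1.0]]}
top {'fov_y': 50.30140567700808, 'cx': 328.7246755276356, 'cy': 227.66295077440117, 'pose': [[0.0041, 0.9826, -0.1857, 0.303], [-0.9994, -0.0022, -0.0334, -0.1263], [-0.0333, 0.1857, 0.982, 1.597], [0.0, 0.0, 0.0, 1.0]]}
wrist {'fov_y': 67.33304948659129, 'cx': 315.73140493500597, 'cy': 229.9102442878363, 'pose': [[0.3303, -0.8976, -0.2918, 0.1151], [0.9439, 0.3136, 0.1036, 0.5694], [-0.0015, -0.3097, 0.9508, 0.3736], [0.0, 0.0, 0.0, 1.0]]}
```

View pics/side0.png

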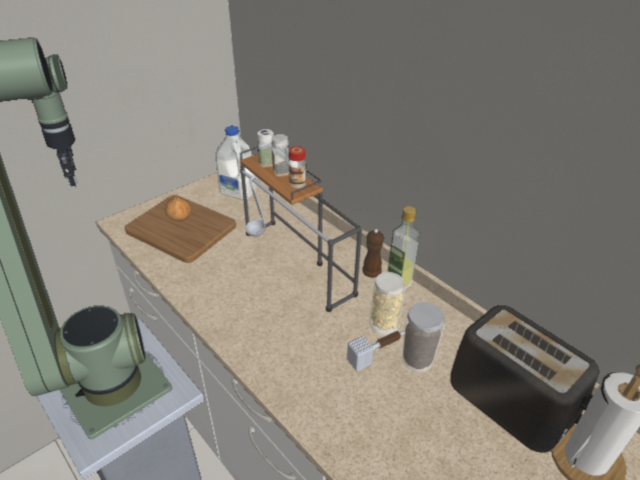

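View pics/top0.png

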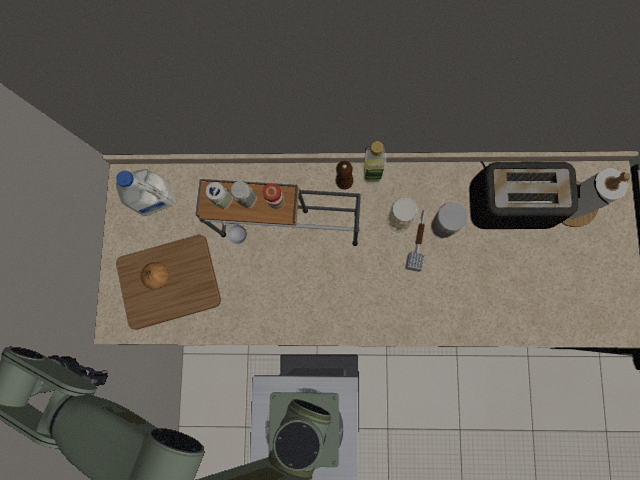

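The side view shows the mallet head at about (360,352), its handle running to (400,335) between the pasta jar (387,300) and coffee jar (422,335). The rack's open rail runs from about (318,212) to (358,232). In the top view the head is at (415,262), the hook tip at (422,212), and the right end of the rail near (357,229).

```bash
python3 - <<'E'
import cv2,numpy as np
s=cv2.imread("pics/side0.png");t=cv2.imread("pics/top0.png")
def c(im,x,y,w,h,f):return cv2.resize(im[y:y+h,x:x+w],None,fx=f,fy=f,interpolation=cv2.INTER_CUBIC)
A=c(s,330,270,130,100,3);B=c(t,385,190,130,100,3);C=c(s,230,130,133,100,3);C=c(s,225,120,195,100,2);D=c(t,190,165,195,100,2)
W=np.zeros((510,790,3),np.uint8)
W[:300,:390]=A;W[:300,400:790]=B;W[305:505,:390]=C[:200];W[305:505,400:790]=D
cv2.imwrite("pics/comp.png",W)
E
```

```text
(no output)
```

View pics/comp.png

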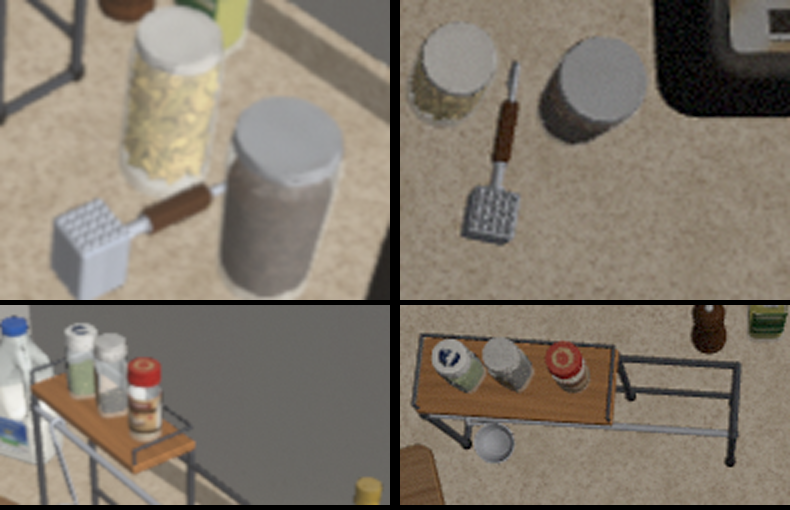

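```bash
cat > h.py <<'E'
import numpy as np,cv2
from cell import *
from scipy.spatial.transform import Rotation as R
def ray(n,u,v,p=None):
    p=p or camera_params(n);f=240/np.tan(np.radians(p["fov_y"])/2);T=np.array(p["pose"])
    return T[:3,3],T[:3,:3]@np.array([(u-p["cx"])/f,-(v-p["cy"])/f,-1])
def onz(n,u,v,z,p=None):
    o,d=ray(n,u,v,p);return (o+d*(z-o[2])/d[2])
def proj(n,P,p=None):
    p=p or camera_params(n);f=240/np.tan(np.radians(p["fov_y"])/2);T=np.array(p["pose"])
    c=T[:3,:3].T@(np.asarray(P)-T[:3,3]);return np.array([p["cx"]+f*c[0]/-c[2],p["cy"]-f*c[1]/-c[2]])
def snap(n,name):
    im=get_image(n);cv2.imwrite(f"pics/{name}.png",cv2.cvtColor(im,cv2.COLOR_RGB2BGR));return im
E
python3 - <<'E'
from h import *
np.set_printoptions(precision=4,suppress=True)
for nm,n,u,v,z in [("head top","top",416,261.7,.072),("head s","side",330+93/3,270+232/3,.072),("wood near","top",418,243.3,.046),("wood far","top",421,224.7,.046),("woodnear s","side",330+150/3,270+220/3,.036),("woodfar s","side",330+208/3,270+195/3,.036),("hooktip","top",423.3,211.3,.03),("pasta","top",405,209,.163),("pasta s","side",330+178/3,270+40/3,.163),("coffee","top",452.3,217,.167),("coffee s","side",330+287/3,270+132/3,.167),("railR","top",356.5,229,.24),("railL","top",223.5,221.5,.24),("base FR","top",355,243.5,0),("baseFR s","side",330,308,0)]:
    print(nm,onz(n,u,v,z))
for im,n in(("side0","side"),("top0","top")):pass
t=cv2.imread("pics/top0.png")
hsv=cv2.cvtColor(t,cv2.COLOR_BGR2HSV)
for nm,(x0,y0,x1,y1) in{"wood":(410,215,432,250)}.items():
    m=(hsv[y0:y1,x0:x1,1]>110)&(hsv[y0:y1,x0:x1,2]<140)
    ys,xs=np.nonzero(m);P=np.c_[xs+x0,ys+y0];print(len(P),P.mean(0),P.min(0),P.max(0));d=np.linalg.svd(P-P.mean(0))[2][0];print(d);q=P.mean(0)
    a=onz("top",*q,.042);b=onz("top",*(q-20*d*np.sign(d[1])),.042);print(a,b,np.degrees(np.arctan2(*(b-a)[1::-1])))
E
```

```text
head top [ 0.4874 -0.3353  0.072 ]
head s [ 0.4827 -0.3458  0.072 ]
wood near [ 0.5471 -0.3465  0.046 ]
wood far [ 0.6049 -0.3573  0.046 ]
woodnear s [ 0.5505 -0.3482  0.036 ]
woodfar s [ 0.6077 -0.3616  0.036 ]
hooktip [ 0.6506 -0.3681  0.03  ]
pasta [ 0.628  -0.2957  0.163 ]
pasta s [ 0.6215 -0.2981  0.163 ]
coffee [ 0.6034 -0.4282  0.167 ]
coffee s [ 0.6061 -0.4264  0.167 ]
railR [ 0.5558 -0.1551  0.24  ]
railL [0.5773 0.2073 0.24  ]
base FR [ 0.5539 -0.1551  0.    ]
baseFR s [ 0.5616 -0.1509  0.    ]
98 [419.9388 233.551 ] [416 224] [423 243]
[-0.1558  0.9878]
[ 0.578  -0.3538  0.042 ] [ 0.6401 -0.3652  0.042 ] -10.39607635993812
```

Request:
{"op": "arm_command", "data": {
  "commands": [
    {"offset": [-28,-36,0],"twist": [0,0,0]},
    {"offset": [-28,-36,0],"twist": [0,0,0]},
    {"offset": [-28,-36,0],"twist": [0,0,0]},
    {"offset": [-28,-36,0],"twist": [0,0,0]},
    {"offset": [-28,-36,0],"twist": [0,0,0]}
  ],
  "gripper": 100
}}

```text
clock: 0.65
position: [0.2624, 0.325, 0.192]
orientation: [0.167, 0.986, -0.0, 0.0]
ft_force: [1.1, -0.4, 0.2]
gripper_width: 0.0856
gripper_force: 0.0
```

```bash
cat > log.py <<'E'
from h import *
import json
s=state();r=[*s["joints"],*s["position"],*s["orientation"]]
open("log.txt","a").write(" ".join(map(str,r))+"\n")
M=R.from_quat(s["orientation"]).as_matrix()
print("t",round(s["clock"],2),"j",np.round(s["joints"],3),"p",np.round(s["position"],4),"g",np.round(s["position"]-grip_point_offset*M[:,2],4),"w",round(s["gripper_width"],4),round(s["gripper_force"],1),"F",np.round(s["ft_force"],1))
print("M",np.round(M,3).tolist())
E
python3 log.py
```

```text
t 0.65 j [ 0.864  0.07   1.89  -0.     1.183 -0.372] p [0.2624 0.325  0.192 ] g [0.2624 0.325  0.2107] w 0.0856 0.0 F [ 1.1 -0.4  0.2]
M [[-0.944, 0.329, 0.0], [0.329, 0.944, -0.0], [-0.0, -0.0, -1.0]]
```

Request:
{"op": "arm_command", "data": {
  "commands": [
    {"offset": [-30,-38,0],"twist": [0,0.1,0]},
    {"offset": [-30,-38,0],"twist": [0,0.1,0]},
    {"offset": [-30,-38,0],"twist": [0,0.1,0]},
    {"offset": [-30,-38,0],"twist": [0,0.1,0]},
    {"offset": [0,0,0],"twist": [0,0,0]}
  ]
}}

```text
clock: 1.15
position: [0.3269, 0.1388, 0.1724]
orientation: [0.171, 0.965, 0.032, -0.196]
ft_force: [-0.7, 1.1, -0.4]
gripper_width: 0.0855
gripper_force: 0.0
```

```bash
python3 log.py
```

```text
t 1.15 j [ 0.175  0.19   1.874  0.194  1.433 -1.107] p [0.3269 0.1388 0.1724] g [0.3337 0.1363 0.1896] w 0.0855 0.0 F [-0.7  1.1 -0.4]
M [[-0.865, 0.343, -0.367], [0.317, 0.939, 0.13], [0.39, -0.004, -0.921]]
```

Request:
{"op": "arm_command", "data": {
  "commands": [
    {"offset": [-25,-40,0],"twist": [0,-0.15,0]},
    {"offset": [-30,-40,0],"twist": [0,-0.15,0]},
    {"offset": [-30,-40,0],"twist": [0,-0.15,0]},
    {"offset": [-30,-40,0],"twist": [0,-0.15,0]},
    {"offset": [0,-20,-40],"twist": [0,-0.15,0]}
  ]
}}

```text
clock: 1.65
position: [0.3621, -0.061, 0.1932]
orientation: [0.165, 0.971, -0.031, 0.172]
ft_force: [-0.6, 1.0, 1.3]
gripper_width: 0.0853
gripper_force: 0.0
```

```bash
python3 log.py; python3 - <<'E'
from h import *
from scipy.optimize import least_squares
L=np.loadtxt("log.txt")
L=np.vstack([[1.21502325,3.20293590e-01,1.56569223,1.6e-5,1.25743282,-2.00069579e-02,.18925875,.54236079,.19137625,.167097976,.985939873,-8.95e-4,-1.78e-4],L])
Rx=lambda a,v:R.from_rotvec(np.array(a)*v)
def fk(q,p,s4):
    d1,a1,L2,L3,e,L6=p
    A=Rx([0,0,1],q[0]);P=A.apply([a1,0,d1]);A=A*Rx([0,1,0],q[1]);P=P+A.apply([0,0,L2]);A=A*Rx([0,1,0],q[2])
    P=P+A.apply([e,0,L3]);A=A*Rx([0,0,1],s4*q[3])*Rx([0,1,0],q[4]);P=P+A.apply([0,0,L6]);A=A*Rx([0,0,1],q[5]);return P,A
for s4 in(1,-1):
    f=lambda p:np.concatenate([fk(l[:6],p,s4)[0]-l[6:9] for l in L])
    o=least_squares(f,[.3,0,.4,.4,0,.2]);print(s4,np.round(o.x,4),abs(o.fun).max())
    for l in L:
        A=fk(l[:6],o.x,s4)[1];print(np.round((A.inv()*R.from_quat(l[9:])).as_rotvec(),3),end=" ")
E
```

```text
t 1.65 j [-0.125 -0.213  2.196 -0.104  0.819 -1.3  ] p [ 0.3621 -0.061   0.1932] g [ 0.356  -0.0588  0.2107] w 0.0853 0.0 F [-0.6  1.   1.3]
M [[-0.886, 0.332, 0.324], [0.311, 0.943, -0.117], [-0.344, -0.003, -0.939]]
1 [ 0.0645 -0.0211  0.6229  0.4055 -0.0486  0.3852] 0.013577566708857132
[-0.    -0.     1.571] [-0.     0.     1.571] [-0.    -0.     1.571] [-0.    -0.     1.571] -1 [ 1.9391  0.4998 -0.146   0.6897  1.7768 -0.3024] 0.03307469086924725
[-0.     0.     1.571] [ 1.000e-03 -0.000e+00  1.571e+00] [-0.408 -0.136  1.603] [0.143 0.081 1.426]
```

Request:
{"op": "arm_command", "data": {
  "commands": [
    {"offset": [-30,-36,0],"twist": [0,0.12,-0.05]},
    {"offset": [-30,-36,0],"twist": [0,0.12,-0.05]},
    {"offset": [-30,-36,0],"twist": [0,0.11,-0.05]},
    {"offset": [-30,-36,0],"twist": [0,0,0]},
    {"offset": [-30,-36,0],"twist": [0,0,0]}
  ]
}}

```text
clock: 2.15
position: [0.4587, -0.2647, 0.2199]
orientation: [0.098, 0.995, -0.015, 0.006]
ft_force: [1.2, 0.4, 1.2]
gripper_width: 0.0856
gripper_force: 0.0
```

```bash
python3 log.py; cat > fit.py <<'E'
from h import *
from scipy.optimize import least_squares
L=np.loadtxt("log.txt")
L=np.vstack([[1.21502325,3.20293590e-01,1.56569223,1.6e-5,1.25743282,-2.00069579e-02,.18925875,.54236079,.19137625,.167097976,.985939873,-8.95e-4,-1.78e-4],L])
Rx=lambda a,v:R.from_rotvec(np.array(a)*v)
def fk(q,p):
    d1,a1,L2,L3,e,L6,e2=p
    A=Rx([0,0,1],q[0]);P=A.apply([a1,0,d1]);A=A*Rx([0,1,0],q[1]);P=P+A.apply([e2,0,L2]);A=A*Rx([0,1,0],q[2])
    P=P+A.apply([e,0,L3]);A=A*Rx([0,0,1],q[3])*Rx([0,1,0],q[4]);P=P+A.apply([0,0,L6]);A=A*Rx([0,0,1],q[5]+np.pi/2);return P,A
f=lambda p:np.concatenate([[1e-3*(p[1]),1e-3*p[6],1e-3*p[4]]]+[fk(l[:6],p)[0]-l[6:9] for l in L])
o=least_squares(f,[.3,0,.4,.4,0,.2,0]);P=o.x
if __name__=="__main__":print(np.round(o.x,4));print(np.round(o.fun[3:].reshape(-1,3),4))
E
python3 fit.py
```

```text
t 2.15 j [-0.53   0.218  1.637 -0.023  1.263 -1.898] p [ 0.4587 -0.2647  0.2199] g [ 0.4585 -0.2642  0.2386] w 0.0856 0.0 F [1.2 0.4 1.2]
M [[-0.981, 0.195, 0.01], [0.195, 0.98, -0.031], [-0.016, -0.029, -0.999]]
[ 0.0983 -0.0093  0.6127  0.4098 -0.0145  0.3759 -0.0011]
[[ 0.0113 -0.0025 -0.0003]
 [ 0.0083 -0.008  -0.0001]
 [ 0.0011 -0.0079  0.0001]
 [-0.001  -0.0129  0.0001]
 [-0.0071 -0.0096  0.0003]]
```

```bash
sed -i 's/e2=p/e2,yl=p/; s/\[e2,0,L2\]/[e2,yl,L2]/; s/\.2,0\])/.2,0,0])/' fit.py; python3 fit.py; cat > ik.py <<'E'
from fit import *
lo=np.array([-3.11,-.84,.21,-1.34,.05,-2.56]);hi=np.array([3.11,2.01,2.61,4.49,2.63,2.56])
def ik(pos,A,q0):
    def g(q):
        p,B=fk(q,P);return np.r_[(p-pos)*10,(B.inv()*A).as_rotvec()]
    o=least_squares(g,np.clip(q0,lo+.01,hi-.01),bounds=(lo,hi));return o.x,np.abs(o.fun).max()
def tool(fwd_yaw,tilt,flip=0):
    # tilt: rotation forward from down; tool y = horizontal left of fwd (A) ; flip=1: option B
    z=np.array([np.sin(tilt)*np.cos(fwd_yaw),np.sin(tilt)*np.sin(fwd_yaw),-np.cos(tilt)]);y=np.array([-np.sin(fwd_yaw),np.cos(fwd_yaw),0])
    if flip:y=-y
    return R.from_matrix(np.c_[np.cross(y,z),y,z])
E
python3 - <<'E'
from ik import *
np.set_printoptions(precision=3,suppress=True)
psi=-.0593
for nm,g in(("open",[.545,-.069,.21]),("end",[.556,.116,.19])):
  for flip in(0,1):
    for td in(40,50,60,70,80,90):
        A=tool(psi,np.radians(td),flip);pos=np.array(g)+.0187*A.apply([0,0,1]);best=None
        for q0 in([0,0,2,0,.5,-1.5],[0,0,2,0,.5,1.5],[0,0,2,3.1,.5,1.5],[0,0,2,3.1,.5,-1.5],[0,-.5,2.3,1.5,.3,0],[0,-.5,2.3,1.5,.3,-2],[0,-.5,2.3,-1.2,.3,0]):
            q,e=ik(pos,A,np.array(q0))
            if e<2e-3:print(nm,flip,td,q)
E
```

```text
[ 0.1403 -0.      0.5918  0.417   0.0252  0.3574 -0.      0.0115]
[[ 0. -0. -0.]
 [-0. -0. -0.]
 [ 0.  0. -0.]
 [ 0. -0.  0.]
 [-0.  0.  0.]]
open 0 40 [-0.204  0.012  2.178  0.35   0.274 -2.02 ]
open 0 40 [-0.204  0.012  2.178  0.35   0.274 -2.02 ]
open 0 40 [-0.204  0.012  2.178  0.35   0.274 -2.02 ]
open 0 40 [-0.204  0.012  2.178  0.35   0.274 -2.02 ]
open 0 40 [-0.204  0.012  2.178  0.35   0.274 -2.02 ]
open 0 40 [-0.204  0.012  2.178  0.35   0.274 -2.02 ]
open 0 60 [-0.247  0.054  2.458  2.753  0.439  1.832]
open 0 60 [-0.247  0.054  2.458  2.753  0.439  1.832]
open 0 70 [-0.267  0.175  2.591  2.883  0.856  1.671]
open 0 70 [-0.267  0.175  2.591  2.883  0.856  1.671]
open 1 40 [-0.204  0.012  2.178  0.35   0.274  1.122]
open 1 40 [-0.204  0.012  2.178  0.35   0.274  1.122]
open 1 40 [-0.204  0.012  2.178  0.35   0.274  1.122]
open 1 40 [-0.204  0.012  2.178  0.35   0.274  1.122]
open 1 40 [-0.204  0.012  2.178  0.35   0.274  1.122]
open 1 40 [-0.204  0.012  2.178  0.35   0.274  1.122]
open 1 40 [-0.204  0.012  2.178  0.35   0.274  1.122]
open 1 50 [-0.225  0.008  2.319  1.951  
[... 1429 characters left out ...]
.157 2.419 3.965 0.588 1.099]
end 0 60 [0.43  0.157 2.419 3.965 0.588 1.099]
end 0 70 [0.473 0.281 2.535 3.769 0.948 1.369]
end 0 70 [0.473 0.281 2.535 3.769 0.948 1.369]
end 1 60 [ 0.43   0.157  2.419  3.965  0.588 -2.042]
end 1 60 [ 0.43   0.157  2.419  3.965  0.588 -2.042]
end 1 60 [ 0.43   0.157  2.419  3.965  0.588 -2.042]
end 1 60 [ 0.43   0.157  2.419  3.965  0.588 -2.042]
end 1 60 [ 0.43   0.157  2.419  3.965  0.588 -2.042]
end 1 70 [ 0.473  0.281  2.535  3.769  0.948 -1.772]
end 1 70 [ 0.473  0.281  2.535  3.769  0.948 -1.772]
end 1 70 [ 0.473  0.281  2.535  3.769  0.948 -1.772]
end 1 70 [ 0.473  0.281  2.535  3.769  0.948 -1.772]
end 1 70 [ 0.473  0.281  2.535  3.769  0.948 -1.772]
```

Request:
{"op": "arm_command", "data": {
  "commands": [
    {"offset": [-22,-32,30],"twist": [-0.028,0.016,0]},
    {"offset": [-22,-32,30],"twist": [0,0,0]},
    {"offset": [0,0,0],"twist": [0,0,0]}
  ]
}}

```text
clock: 2.45
position: [0.4876, -0.3375, 0.1553]
orientation: [0.099, 0.995, 0.001, -0.004]
ft_force: [-1.1, 0.8, -0.2]
gripper_width: 0.0859
gripper_force: 0.0
```

```bash
python3 log.py; python3 - <<'E'
from h import *
snap("wrist","w1")
E
```

```text
t 2.45 j [-0.623  0.377  1.573 -0.002  1.2   -1.994] p [ 0.4876 -0.3375  0.1553] g [ 0.4878 -0.3375  0.174 ] w 0.0859 0.0 F [-1.1  0.8 -0.2]
M [[-0.98, 0.198, -0.008], [0.198, 0.98, 0.003], [0.008, 0.001, -1.0]]
```

View pics/w1.png

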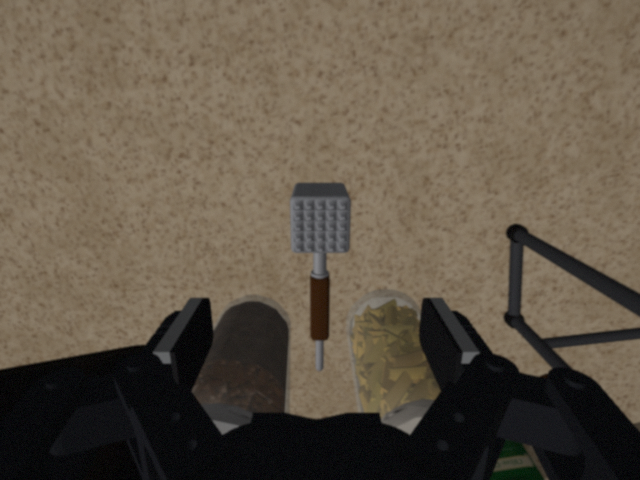

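The wrist view shows the head's pointed face at about (320,223), the wood at (319.5,305) and the hook at (321,368), midway between the two jars. The fingers straddle it.

```bash
python3 - <<'E'
from h import *
for nm,u,v,z in(("head",320.5,223,.072),("neck",320,263,.04),("wood",319.7,305,.046),("hook",321,345,.04),("end",321,368,.03),("cof edge R",290,340,.1),("pas edge L",349,340,.1)):print(nm,np.round(onz("wrist",u,v,z),4))
im=cv2.imread("pics/w1.png");h=cv2.cvtColor(im,cv2.COLOR_BGR2HSV)[265:345,295:345]
m=(h[...,1]>130)&(h[...,2]<130);ys,xs=np.nonzero(m);P=np.c_[xs+295,ys+265]
for a in range(272,340,8):
    r=P[abs(P[:,1]-a)<3];print(np.round(onz("wrist",r[:,0].mean(),a,.046),4))
# head edges
g=cv2.cvtColor(im,cv2.COLOR_BGR2HSV)[...,1]<60
for v in(205,215,225,235,245):
    x=np.nonzero(g[v,270:370])[0]+270;print(v,x.min(),x.max(),np.round(onz("wrist",x.min(),v,.07),4),np.round(onz("wrist",x.max(),v,.07),4))
E
```

```text
head [ 0.4905 -0.3317  0.072 ]
neck [ 0.5368 -0.3408  0.04  ]
wood [ 0.5751 -0.3488  0.046 ]
hook [ 0.6216 -0.3567  0.04  ]
end [ 0.6558 -0.3632  0.03  ]
cof edge R [ 0.5704 -0.372   0.1   ]
pas edge L [ 0.5795 -0.3272  0.1   ]
[nan nan nan]
[ 0.5503 -0.3441  0.046 ]
[ 0.5581 -0.346   0.046 ]
[ 0.566  -0.3475  0.046 ]
[ 0.574  -0.3491  0.046 ]
[ 0.5821 -0.3508  0.046 ]
[ 0.5904 -0.3525  0.046 ]
[ 0.5988 -0.3542  0.046 ]
[ 0.6073 -0.3558  0.046 ]
205 289 350 [ 0.4721 -0.3528  0.07  ] [ 0.4814 -0.3067  0.07  ]
215 289 350 [ 0.4799 -0.3545  0.07  ] [ 0.4893 -0.3081  0.07  ]
225 289 349 [ 0.4878 -0.3563  0.07  ] [ 0.4972 -0.3102  0.07  ]
235 289 349 [ 0.4959 -0.3581  0.07  ] [ 0.5053 -0.3116  0.07  ]
245 290 349 [ 0.5043 -0.3592  0.07  ] [ 0.5136 -0.3131  0.07  ]<stdin>:6: RuntimeWarning: Mean of empty slice.
  ret = ret.dtype.type(ret / rcount)
```

Request:
{"op": "arm_command", "data": {
  "commands": [
    {"offset": [-2,6,35],"twist": [0,-0.008,0]},
    {"offset": [0,0,40],"twist": [0,0,0]},
    {"offset": [0,0,40],"twist": [0,0,0]},
    {"offset": [0,0,15],"twist": [0,0,0]}
  ],
  "gripper": 100
}}

```text
clock: 2.9
position: [0.49, -0.3272, 0.029]
orientation: [0.098, 0.995, 0.001, 0.001]
ft_force: [-0.7, 0.8, 0.1]
gripper_width: 0.0856
gripper_force: 0.0
```

Request:
{"op": "arm_command", "data": {
  "commands": [
    {"offset": [0,0,0],"twist": [0,0,0]},
    {"offset": [0,0,0],"twist": [0,0,0]},
    {"offset": [0,0,0],"twist": [0,0,0]},
    {"offset": [0,0,0],"twist": [0,0,0]}
  ],
  "gripper": 0,
  "grip_force": 80
}}

```text
clock: 3.3
position: [0.4929, -0.3308, 0.0331]
orientation: [0.098, 0.995, -0.002, 0.005]
ft_force: [0.2, -0.9, -0.1]
gripper_width: 0.0285
gripper_force: 0.0
```

```bash
python3 log.py
```

```text
t 3.3 j [-0.612  0.482  1.744  0.002  0.905 -1.987] p [ 0.4929 -0.3308  0.0331] g [ 0.4928 -0.3307  0.0518] w 0.0285 0.0 F [ 0.2 -0.9 -0.1]
M [[-0.981, 0.195, 0.01], [0.195, 0.981, -0.004], [-0.01, -0.002, -1.0]]
```

```bash
python3 - <<'E'
from h import *
a=snap("wrist","w2");b=get_image("side")[250:450,250:500]
im=np.hstack([cv2.resize(a,(400,300)),cv2.resize(b,(375,300),interpolation=cv2.INTER_CUBIC)])
cv2.imwrite("pics/c2.png",cv2.cvtColor(im,cv2.COLOR_RGB2BGR));s=state();print(s["gripper_width"],s["gripper_force"],s["clock"])
E
```

```text
0.012059735117372837 2.7852277929196134 3.4
```

View pics/c2.png

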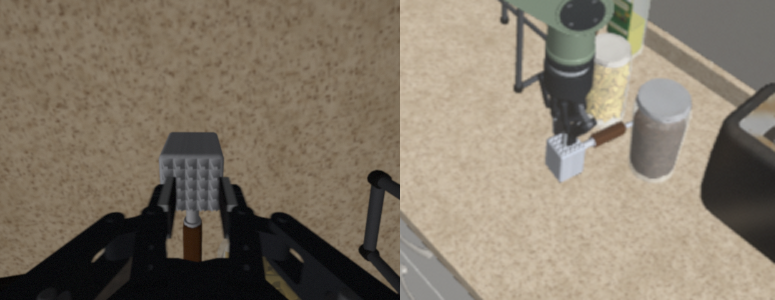

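The wrist view shows the head's pointed face around (306,295) at full scale. The closed fingers are just beyond its far edge, around the steel neck, so the head sits nearer the robot than the pads.

```bash
python3 log.py; python3 - <<'E'
from h import *
p=camera_params("wrist");print(np.round(p["pose"],3).tolist())
for u,v in((307,253),(307,336),(258,290),(355,290)):print(np.round(onz("wrist",u,v,.072),4))
for z in (.045,.05,.055):print(np.round(proj("wrist",[.49,-.331,z]),1))
im=cv2.imread("pics/w2.png");h=cv2.cvtColor(im,cv2.COLOR_BGR2HSV)[340:430,285:335];m=(h[...,1]>130)&(h[...,2]<130)
ys,xs=np.nonzero(m);print(len(ys), ys.min()+340,xs.mean()+285);print(onz("wrist",xs.mean()+285,ys.min()+340,.046))
E
```

```text
t 3.4 j [-0.612  0.482  1.743  0.003  0.906 -1.988] p [ 0.4931 -0.3306  0.0333] g [ 0.4929 -0.3306  0.052 ] w 0.0121 2.8 F [0.9 1.5 4.8]
M [[-0.981, 0.196, 0.01], [0.196, 0.981, -0.004], [-0.01, -0.002, -1.0]]
[[0.197, -0.929, -0.313, 0.414], [0.98, 0.186, 0.064, -0.314], [-0.001, -0.32, 0.948, 0.215], [0.0, 0.0, 0.0, 1.0]]
[ 0.4707 -0.3292  0.072 ]
[ 0.5113 -0.3377  0.072 ]
[ 0.4837 -0.3541  0.072 ]
[ 0.4922 -0.312   0.072 ]
[312.6 267.7]
[312.5 271.9]
[312.4 276.3]
1581 360 307.61100569259963
[ 0.54462391 -0.34493711  0.046     ]
```

```bash
python3 - <<'E'
from h import *
a=cv2.cvtColor(cv2.imread("pics/w2.png"),cv2.COLOR_BGR2RGB)[200:440,220:400];b=snap("wrist","w3")[200:440,220:400]
c=snap("side","s3")[280:390,320:440]
f=lambda x,s:cv2.resize(x,s,interpolation=cv2.INTER_CUBIC)
im=np.hstack([f(a,(270,360)),f(b,(270,360)),f(c,(260,360))]);im=np.clip(im.astype(float)*1.7,0,255).astype(np.uint8)
cv2.imwrite("pics/c3.png",cv2.cvtColor(im,cv2.COLOR_RGB2BGR));s=state();print(s["gripper_width"],s["gripper_force"],s["clock"],s["ft_force"])
E
```

```text
0.0003770060191999466 3.5503595578484237 3.5 [0.58817061 1.06494178 6.56757023]
```

View pics/c3.png

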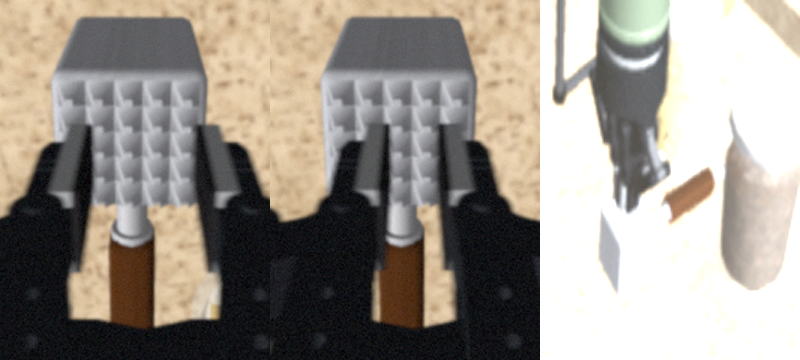

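The fingers are shut on top of the head: width is 0 and Fz is about 7 N. So the real tips are about 39 mm behind the reported TCP, since they touch at 72 mm while the reading is 33 mm. I'll open, go about 35 mm lower and close again. That is safe either way, because open tips stand 13 mm farther back.

Request:
{"op": "arm_command", "data": {
  "commands": [
    {"offset": [0,0,-5],"twist": [0,0,0]},
    {"offset": [0,0,0],"twist": [0,0,0]},
    {"offset": [0,0,0],"twist": [0,0,0]},
    {"offset": [0,0,0],"twist": [0,0,0]},
    {"offset": [0,0,0],"twist": [0,0,0]}
  ],
  "gripper": 100
}}

```text
clock: 4.0
position: [0.4917, -0.3303, 0.0359]
orientation: [0.098, 0.995, -0.001, 0.003]
ft_force: [0.3, -0.6, 0.4]
gripper_width: 0.073
gripper_force: 0.0
```

```bash
python3 log.py; python3 fit.py | tail -3;python3 - <<'E'
from h import *
im=snap("wrist","w4")
from h import *
# pepper/jar checks: project known static points (head corners) for visual residual
for P in([.49,-.333,.072],[.575,-.349,.046]):print(proj("wrist",P))
E
```

```text
t 4.0 j [-0.612  0.479  1.74   0.002  0.916 -1.988] p [ 0.4917 -0.3303  0.0359] g [ 0.4916 -0.3302  0.0546] w 0.073 0.0 F [ 0.3 -0.6  0.4]
M [[-0.981, 0.196, 0.006], [0.196, 0.981, -0.002], [-0.006, -0.001, -1.0]]
 [ 0.  0. -0.]
 [ 0.  0. -0.]
 [ 0.  0. -0.]]
[307.64580351 293.69363154]
[311.28797968 402.01689108]
```

Request:
{"op": "arm_command", "data": {
  "commands": [
    {"offset": [0,-1,12],"twist": [0,0,0]},
    {"offset": [0,0,12],"twist": [0,0,0]},
    {"offset": [0,0,0],"twist": [0,0,0]}
  ]
}}

```text
clock: 4.35
position: [0.4902, -0.3303, 0.0096]
orientation: [0.098, 0.995, 0.0, 0.001]
ft_force: [0.0, -0.0, -1.6]
gripper_width: 0.0854
gripper_force: 0.0
```

```bash
python3 log.py; python3 - <<'E'
from h import *
a=snap("wrist","w5")[180:440,150:480];c=snap("side","s5")[280:390,320:440]
f=lambda x,s:cv2.resize(x,s,interpolation=cv2.INTER_CUBIC)
im=np.hstack([f(a,(460,362)),f(c,(330,362))])
im=np.clip(im.astype(float)*1.5,0,255).astype(np.uint8)
cv2.imwrite("pics/c5.png",cv2.cvtColor(im,cv2.COLOR_RGB2BGR))
E
```

```text
t 4.35 j [-0.614  0.511  1.766  0.002  0.863 -1.989] p [ 0.4902 -0.3303  0.0096] g [ 0.4901 -0.3303  0.0283] w 0.0854 0.0 F [ 0.  -0.  -1.6]
M [[-0.981, 0.195, 0.003], [0.195, 0.981, 0.001], [-0.002, 0.001, -1.0]]
```

View pics/c5.png

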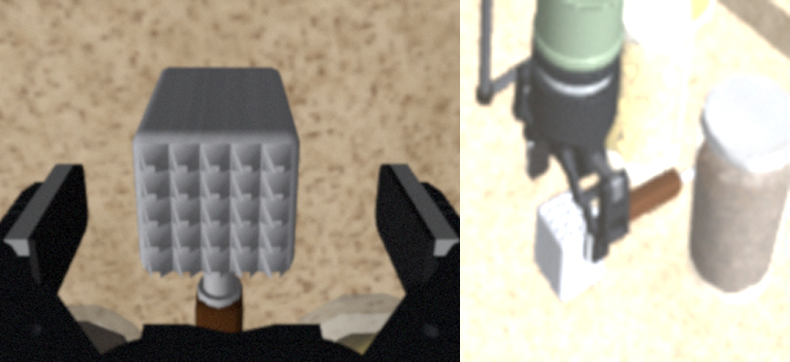

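The wrist view shows the open fingers straddling the head evenly. The side view shows the right finger beside the head, its tip at about (370,358).

```bash
python3 - <<'E'
from h import *
for z in(.01,.025,.04,.055,.07):print(z,proj("side",[.480,-.380,z]),proj("wrist",[.4815,-.372,z]))
for P in([.49,-.333,.0],[.49,-.333,.072]):print(proj("side",P))
E
```

```text
0.01 [368.60966791 372.73694356] [238.13842495 260.01293386]
0.025 [369.03308337 368.89605698] [232.13482975 271.5889163 ]
0.04 [369.46280346 364.99797979] [225.12453988 285.10598228]
0.055 [369.89897006 361.04142504] [216.83117666 301.09703827]
0.07 [370.34172932 357.02506692] [206.8670008 320.3097135]
[357.75340102 361.46240292]
[359.397855   342.65879493]
```

Both views put the open tips at about 62 mm high, which confirms that the fingers end 39 mm short of the reported TCP. I'll go 27 mm lower and grip.

Request:
{"op": "arm_command", "data": {
  "commands": [
    {"offset": [0,-1,13],"twist": [0,0,0]},
    {"offset": [0,0,13],"twist": [0,0,0]},
    {"offset": [0,0,0],"twist": [0,0,0]}
  ]
}}

```text
clock: 4.75
position: [0.4902, -0.3314, -0.0162]
orientation: [0.098, 0.995, 0.0, 0.001]
ft_force: [-0.7, 0.3, -0.2]
gripper_width: 0.0851
gripper_force: 0.0
```

Request:
{"op": "arm_command", "data": {
  "commands": [
    {"offset": [0,0,0],"twist": [0,0,0]},
    {"offset": [0,0,0],"twist": [0,0,0]},
    {"offset": [0,0,0],"twist": [0,0,0]},
    {"offset": [0,0,0],"twist": [0,0,0]}
  ],
  "gripper": 0,
  "grip_force": 80
}}

```text
clock: 5.15
position: [0.4926, -0.3335, -0.0128]
orientation: [0.098, 0.995, -0.002, 0.005]
ft_force: [-0.0, -2.8, 2.4]
gripper_width: 0.0469
gripper_force: 83.8
```

```bash
python3 log.py
```

```text
t 5.15 j [-0.615  0.54   1.784  0.002  0.809 -1.991] p [ 0.4926 -0.3335 -0.0128] g [ 0.4924 -0.3334  0.0059] w 0.0469 83.8 F [-0.  -2.8  2.4]
M [[-0.981, 0.195, 0.009], [0.195, 0.981, -0.005], [-0.009, -0.003, -1.0]]
```

Request:
{"op": "arm_command", "data": {
  "commands": [
    {"offset": [0,0,-5],"twist": [0,0,0]},
    {"offset": [10,0,0],"twist": [0,0,0]},
    {"offset": [20,0,0],"twist": [0,0,0]},
    {"offset": [25,0,0],"twist": [0,0,0]},
    {"offset": [25,0,0],"twist": [0,0,0]}
  ]
}}

```text
clock: 5.65
position: [0.411, -0.3152, -0.0102]
orientation: [0.098, 0.995, 0.0, 0.002]
ft_force: [0.5, -0.1, -5.5]
gripper_width: 0.0469
gripper_force: 83.0
```

Request:
{"op": "arm_command", "data": {
  "commands": [
    {"offset": [25,0,0],"twist": [0,0,0]},
    {"offset": [20,0,0],"twist": [0,0,0]},
    {"offset": [10,0,0],"twist": [0,0,0]},
    {"offset": [0,0,0],"twist": [0,0,0]}
  ]
}}

```text
clock: 6.05
position: [0.3575, -0.3049, -0.0101]
orientation: [0.099, 0.995, -0.0, 0.002]
ft_force: [-0.2, -0.2, -5.3]
gripper_width: 0.0472
gripper_force: 83.0
```

```bash
python3 log.py; python3 - <<'E'
from h import *
a=snap("top","t6")[180:300,360:500];c=snap("side","s6")[260:400,310:470]
f=lambda x,s:cv2.resize(x,s,interpolation=cv2.INTER_CUBIC)
im=np.hstack([f(a,(397,340)),f(c,(389,340))])
cv2.imwrite("pics/c6.png",cv2.cvtColor(im,cv2.COLOR_RGB2BGR))
E
```

```text
t 6.05 j [-0.733  0.391  2.07   0.005  0.676 -2.109] p [ 0.3575 -0.3049 -0.0101] g [ 0.3574 -0.3049  0.0086] w 0.0472 83.0 F [-0.2 -0.2 -5.3]
M [[-0.981, 0.196, 0.005], [0.196, 0.981, -0.001], [-0.005, 0.0, -1.0]]
```

View pics/c6.png

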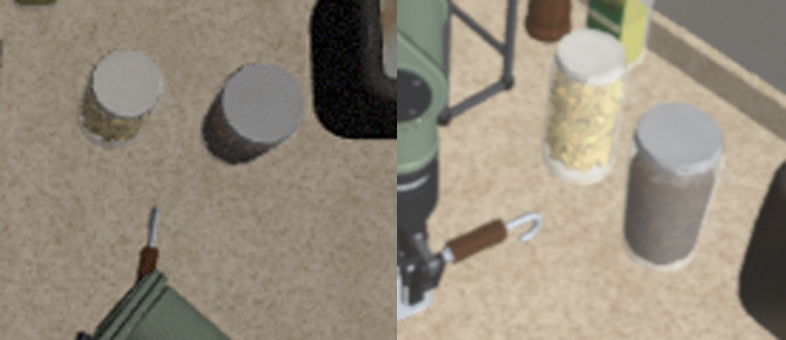

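The mallet is fully drawn out. The jars stand where they were, and the hook end is clear of them. I'll set it down and release.

Request:
{"op": "arm_command", "data": {
  "commands": [
    {"offset": [0,0,2],"twist": [0,0,0]},
    {"offset": [0,0,1],"twist": [0,0,0]},
    {"offset": [0,0,0],"twist": [0,0,0]}
  ]
}}

```text
clock: 6.45
position: [0.3602, -0.3064, -0.0128]
orientation: [0.098, 0.995, -0.001, 0.004]
ft_force: [-0.3, -0.6, -5.1]
gripper_width: 0.0471
gripper_force: 82.8
```

Request:
{"op": "arm_command", "data": {
  "commands": [
    {"offset": [0,0,0],"twist": [0,0,0]},
    {"offset": [0,0,0],"twist": [0,0,0]},
    {"offset": [0,0,0],"twist": [0,0,0]},
    {"offset": [0,0,0],"twist": [0,0,0]}
  ],
  "gripper": 100
}}

```text
clock: 6.85
position: [0.3597, -0.3063, -0.0125]
orientation: [0.098, 0.995, -0.001, 0.004]
ft_force: [0.7, -0.1, -0.2]
gripper_width: 0.0856
gripper_force: 0.0
```

Request:
{"op": "arm_command", "data": {
  "commands": [
    {"offset": [0,0,-10],"twist": [0,0,0]},
    {"offset": [-30,0,0],"twist": [0,0,0]},
    {"offset": [-40,0,0],"twist": [0,0,0]},
    {"offset": [-33,0,0],"twist": [0,0,0]},
    {"offset": [0,0,0],"twist": [0,0,0]}
  ]
}}

```text
clock: 7.35
position: [0.4654, -0.3281, -0.0007]
orientation: [0.097, 0.995, -0.002, 0.006]
ft_force: [0.4, 0.2, -0.2]
gripper_width: 0.0855
gripper_force: 0.0
```

```bash
python3 log.py; python3 - <<'E'
from h import *
im=snap("wrist","w7");h=cv2.cvtColor(im,cv2.COLOR_RGB2HSV);x0,x1,y0,y1=260,370,100,420
m=((h[...,1]>130)&(h[...,2]<140)&(h[...,2]>30)).astype(np.uint8);m[:y0]=0;m[y1:]=0;m[:,:x0]=0;m[:,x1:]=0
n,l,st,c=cv2.connectedComponentsWithStats(m)
k=1+st[1:,4].argmax();print(st[k],c[k])
for v in(st[k][1],st[k][1]+st[k][3]//2,st[k][1]+st[k][3]):
    r=np.nonzero(l[min(v,y1-1)-1]==k)[0]
    if len(r):print(v,r.min(),r.max(),np.round(onz("wrist",r.mean(),v,.046),4))
s=state();M=R.from_quat(s["orientation"]).as_matrix();print("grip pt",s["position"]-.0577*M[:,2])
E
```

```text
t 7.35 j [-0.636  0.492  1.839  0.003  0.798 -2.014] p [ 0.4654 -0.3281 -0.0007] g [ 0.4652 -0.328   0.018 ] w 0.0855 0.0 F [ 0.4  0.2 -0.2]
M [[-0.981, 0.194, 0.012], [0.194, 0.981, -0.006], [-0.013, -0.004, -1.0]]
[ 296  190   42  143 5317] [316.40473951 260.2396088 ]
261 298 335 [ 0.4408 -0.3214  0.046 ]
333 325 325 [ 0.4748 -0.3244  0.046 ]
grip pt [ 0.46184634 -0.32653462  0.05634808]
```

```bash
python3 - <<'E'
from h import *
a=onz("wrist",316.5,190,.046);b=onz("wrist",317,331,.046);print(a,b,np.linalg.norm(b-a),np.degrees(np.arctan2(*(b-a)[1::-1])))
u=np.array([.98,-.198,0]);print("grip by near end",a+.05*u,"by far end",b-.016*u)
for i,v in enumerate((200,230,260,290,320)):
    pass
E
```

```text
[ 0.41212982 -0.31575342  0.046     ] [ 0.47313296 -0.32760722  0.046     ] 0.06214415623008318 -10.996368639312232
grip by near end [ 0.46112982 -0.32565342  0.046     ] by far end [ 0.45745296 -0.32443922  0.046     ]
```

Request:
{"op": "arm_command", "data": {
  "commands": [
    {"offset": [1,0,10],"twist": [0,-0.01,0]},
    {"offset": [0,0,11],"twist": [0,0,0]},
    {"offset": [0,0,0],"twist": [0,0,0]}
  ]
}}

```text
clock: 7.7
position: [0.4575, -0.3249, -0.0243]
orientation: [0.098, 0.995, -0.0, 0.007]
ft_force: [-0.2, -0.4, -0.1]
gripper_width: 0.0857
gripper_force: 0.0
```

Request:
{"op": "arm_command", "data": {
  "commands": [
    {"offset": [0,0,0],"twist": [0,0,0]},
    {"offset": [0,0,0],"twist": [0,0,0]},
    {"offset": [0,0,0],"twist": [0,0,0]},
    {"offset": [0,0,0],"twist": [0,0,0]},
    {"offset": [0,0,0],"twist": [0,0,0]}
  ],
  "gripper": 0,
  "grip_force": 110
}}

```text
clock: 8.2
position: [0.4598, -0.3262, -0.0226]
orientation: [0.098, 0.995, -0.002, 0.009]
ft_force: [-0.4, -0.1, 2.9]
gripper_width: 0.0164
gripper_force: 107.2
```

```bash
python3 log.py; cat >> ik.py <<'E'
D=.0577
def show(g,yaw,td,q0):
    A=tool(yaw,np.radians(td));q,e=ik(np.array(g)+D*A.apply([0,0,1]),A,np.array(q0));return q,e
E
python3 - <<'E'
from ik import *
np.set_printoptions(precision=3,suppress=True)
for td in(30,35,40,45,50):
  for g in([.46,-.3,.2],[.46,-.07,.23],[.545,-.069,.22],[.545,-.069,.19],[.55,.02,.19],[.556,.116,.19],[.5,.116,.18]):
    q,e=show(g,-.0593,td,[-.3,0,2,0,.5,-1.8]);print(td,g,q,"" if e<2e-3 else "FAIL")
E
```

```text
t 8.2 j [-0.641  0.513  1.874  0.009  0.738 -2.023] p [ 0.4598 -0.3262 -0.0226] g [ 0.4595 -0.3261 -0.0039] w 0.0164 107.2 F [-0.4 -0.1  2.9]
M [[-0.981, 0.195, 0.017], [0.195, 0.981, -0.005], [-0.018, -0.001, -1.0]]
30 [0.46, -0.3, 0.2] [-0.738  0.169  2.001  0.473  0.623 -2.56 ] FAIL
30 [0.46, -0.07, 0.23] [-0.231 -0.041  2.17   0.178  0.503 -1.876] 
30 [0.545, -0.069, 0.22] [-0.18   0.109  2.04   0.131  0.476 -1.792] 
30 [0.545, -0.069, 0.19] [-0.18   0.146  2.086  0.158  0.393 -1.821] 
30 [0.55, 0.02, 0.19] [ 0.043  0.149  2.083 -0.135  0.391 -1.357] 
30 [0.556, 0.116, 0.19] [ 0.271  0.184  2.037 -0.383  0.449 -0.934] 
30 [0.5, 0.116, 0.18] [ 0.311  0.118  2.155 -0.466  0.415 -0.815] 
35 [0.46, -0.3, 0.2] [-0.726  0.154  2.032  0.506  0.556 -2.56 ] FAIL
35 [0.46, -0.07, 0.23] [-0.244 -0.061  2.23   0.284  0.384 -1.987] 
35 [0.545, -0.069, 0.22] [-0.187  0.092  2.103  0.216  0.347 -1.879] 
35 [0.545, -0.069, 0.19] [-0.187  0.133  2.149  0.285  0.262 -1.951] 
35 [0.55, 0.02, 0.19] [ 0.049  0.135  2.146 -0.245  0.259 -1.245] 
35 [0.556, 0.116, 0.19] [ 0.289  0.173  2.098 -0.611  0.3
[... 869 characters left out ...]
9] [ 0.055  0.128  2.244 -1.34   0.077 -0.148] FAIL
45 [0.556, 0.116, 0.19] [ 0.32   0.169  2.192 -1.34   0.266  0.044] FAIL
45 [0.5, 0.116, 0.18] [ 0.37   0.108  2.284 -1.34   0.295  0.089] FAIL
50 [0.46, -0.3, 0.2] [-0.678  0.116  2.113  0.6    0.364 -2.56 ] FAIL
50 [0.46, -0.07, 0.23] [-0.208 -0.086  2.365  0.893  0.08  -2.56 ] FAIL
50 [0.545, -0.069, 0.22] [-0.164  0.074  2.233  0.921  0.05  -2.56 ] FAIL
50 [0.545, -0.069, 0.19] [-0.164  0.121  2.235  0.919  0.05  -2.56 ] FAIL
50 [0.55, 0.02, 0.19] [ 0.044  0.124  2.24  -1.34   0.059 -0.157] FAIL
50 [0.556, 0.116, 0.19] [ 0.325  0.167  2.185 -1.34   0.278  0.045] FAIL
50 [0.5, 0.116, 0.18] [ 0.379  0.106  2.275 -1.34   0.313  0.093] FAIL
```

Request:
{"op": "arm_command", "data": {
  "commands": [
    {"offset": [0,0,-10],"twist": [0,0,0]},
    {"offset": [0,0,-20],"twist": [0,0,0]},
    {"offset": [0,0,-30],"twist": [0,0,0]},
    {"offset": [0,0,-30],"twist": [0,0,0]},
    {"offset": [0,0,-30],"twist": [0,0,0]}
  ]
}}

```text
clock: 8.7
position: [0.4572, -0.325, 0.0978]
orientation: [0.098, 0.995, -0.001, 0.008]
ft_force: [-0.1, -0.3, -5.8]
gripper_width: 0.0163
gripper_force: 107.6
```

Request:
{"op": "arm_command", "data": {
  "commands": [
    {"offset": [13,25,-30],"twist": [0,0,-0.02]},
    {"offset": [17,35,-20],"twist": [0,0,-0.03]},
    {"offset": [17,40,-10],"twist": [0,0,-0.03]},
    {"offset": [17,40,0],"twist": [0,0,-0.03]},
    {"offset": [10,40,0],"twist": [0,0,-0.03]}
  ]
}}

```text
clock: 9.2
position: [0.4069, -0.1345, 0.1555]
orientation: [0.028, 1.0, -0.002, 0.008]
ft_force: [1.1, 0.9, -6.1]
gripper_width: 0.0163
gripper_force: 107.9
```

```bash
sed -i 's/s\["position"\]-grip_point_offset\*M/s["position"]-.0577*M/' log.py; python3 log.py
```

```text
t 9.2 j [-0.348  0.109  1.944  0.002  1.072 -1.863] p [ 0.4069 -0.1345  0.1555] g [ 0.4059 -0.1343  0.2132] w 0.0163 107.9 F [ 1.1  0.9 -6.1]
M [[-0.998, 0.057, 0.017], [0.057, 0.998, -0.004], [-0.017, -0.003, -1.0]]
```

Request:
{"op": "arm_command", "data": {
  "commands": [
    {"offset": [0,20,0],"twist": [0,-0.09,0]},
    {"offset": [0,20,0],"twist": [0,-0.11,0]},
    {"offset": [0,20,0],"twist": [0,-0.11,0]},
    {"offset": [0,10,0],"twist": [0,-0.11,0]},
    {"offset": [0,0,0],"twist": [0,-0.11,0]}
  ]
}}

```text
clock: 9.7
position: [0.4108, -0.0647, 0.1548]
orientation: [0.026, 0.962, -0.009, 0.271]
ft_force: [0.6, 1.4, -4.9]
gripper_width: 0.016
gripper_force: 108.0
```

Request:
{"op": "arm_command", "data": {
  "commands": [
    {"offset": [0,0,0],"twist": [0,-0.09,0]},
    {"offset": [0,0,0],"twist": [0,0,0]}
  ]
}}

```text
clock: 9.9
position: [0.4075, -0.0636, 0.1515]
orientation: [0.027, 0.952, -0.007, 0.305]
ft_force: [-1.1, 0.9, -6.6]
gripper_width: 0.0163
gripper_force: 108.1
```

```bash
python3 log.py
```

```text
t 9.9 j [-0.314 -0.175  2.423  0.49   0.325 -2.25 ] p [ 0.4075 -0.0636  0.1515] g [ 0.374  -0.0619  0.1985] w 0.0163 108.1 F [-1.1  0.9 -6.6]
M [[-0.812, 0.055, 0.581], [0.046, 0.998, -0.03], [-0.582, 0.002, -0.813]]
```

Request:
{"op": "arm_command", "data": {
  "commands": [
    {"offset": [0,0,0],"twist": [0,0,0]},
    {"offset": [0,0,0],"twist": [0,0,0]},
    {"offset": [0,0,0],"twist": [0,0,0]}
  ],
  "grip_force": 30
}}

```text
clock: 10.2
position: [0.4142, -0.0659, 0.156]
orientation: [0.026, 0.951, -0.009, 0.309]
ft_force: [-0.1, 0.1, -5.9]
gripper_width: 0.0163
gripper_force: 108.1
```

Request:
{"op": "arm_command", "data": {
  "commands": [
    {"offset": [0,0,0],"twist": [0,0,0]},
    {"offset": [0,0,0],"twist": [0,0,0]},
    {"offset": [0,0,0],"twist": [0,0,0]},
    {"offset": [0,0,0],"twist": [0,0,0]},
    {"offset": [0,0,0],"twist": [0,0,0]}
  ],
  "grip_force": 10
}}

```text
clock: 10.7
position: [0.4128, -0.0656, 0.1551]
orientation: [0.026, 0.951, -0.009, 0.309]
ft_force: [0.0, -0.1, -5.1]
gripper_width: 0.0166
gripper_force: 108.1
```

```bash
python3 log.py; python3 - <<'E'
from h import *
a=snap("wrist","w8");c=snap("side","s8")[170:370,180:380]
f=lambda x,s:cv2.resize(x,s,interpolation=cv2.INTER_CUBIC)
im=np.hstack([f(a,(400,300)),f(c,(380,380))[40:340]])
cv2.imwrite("pics/c8.png",cv2.cvtColor(im,cv2.COLOR_RGB2BGR))
E
```

```text
t 10.7 j [-0.313 -0.172  2.414  0.489  0.322 -2.25 ] p [ 0.4128 -0.0656  0.1551] g [ 0.3789 -0.0637  0.2018] w 0.0166 108.1 F [ 0.  -0.1 -5.1]
M [[-0.808, 0.055, 0.587], [0.043, 0.998, -0.034], [-0.588, -0.002, -0.809]]
```

View pics/c8.png

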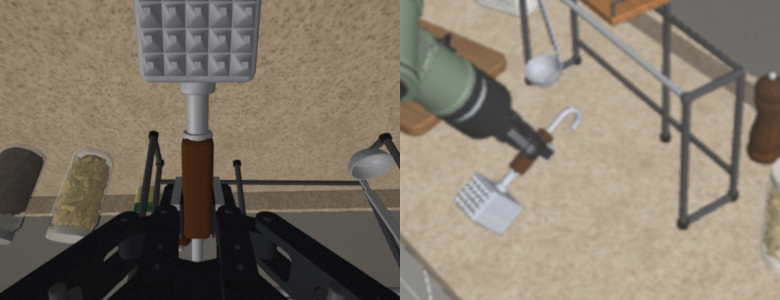

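The views show the mallet held rigidly at the tilt, hook forward, about 55° from hanging. The rack is ahead and clear. The grip has not eased, with 108 N still read.

Request:
{"op": "arm_command", "data": {
  "commands": [
    {"offset": [0,0,0],"twist": [0,0,0]},
    {"offset": [0,0,0],"twist": [0,0,0]}
  ],
  "gripper": 0,
  "grip_force": 30
}}

```text
clock: 11.0
position: [0.4128, -0.0656, 0.1551]
orientation: [0.026, 0.951, -0.009, 0.309]
ft_force: [0.3, -0.3, -5.3]
gripper_width: 0.0161
gripper_force: 108.1
```

```bash
python3 log.py
```

```text
t 11.0 j [-0.313 -0.172  2.414  0.489  0.322 -2.25 ] p [ 0.4128 -0.0656  0.1551] g [ 0.3789 -0.0637  0.2018] w 0.0161 108.1 F [ 0.3 -0.3 -5.3]
M [[-0.808, 0.055, 0.587], [0.044, 0.998, -0.034], [-0.588, -0.002, -0.809]]
```

Request:
{"op": "arm_command", "data": {
  "commands": [
    {"offset": [0,0,0],"twist": [0,0,0]},
    {"offset": [0,0,0],"twist": [0,0,0]}
  ],
  "gripper": 17,
  "grip_force": 20
}}

```text
clock: 11.2
position: [0.4128, -0.0656, 0.1551]
orientation: [0.026, 0.951, -0.009, 0.309]
ft_force: [-0.5, -0.0, -5.3]
gripper_width: 0.016
gripper_force: 108.1
```

```bash
python3 log.py
```

```text
t 11.2 j [-0.313 -0.172  2.414  0.489  0.322 -2.25 ] p [ 0.4128 -0.0656  0.1551] g [ 0.3789 -0.0637  0.2018] w 0.016 108.1 F [-0.5 -0.  -5.3]
M [[-0.808, 0.055, 0.587], [0.043, 0.998, -0.034], [-0.588, -0.002, -0.809]]
```

Request:
{"op": "arm_command", "data": {
  "commands": [
    {"offset": [0,0,0],"twist": [0,0,0]}
  ],
  "gripper": 18.2
}}

```text
clock: 11.3
position: [0.4128, -0.0656, 0.1551]
orientation: [0.026, 0.951, -0.009, 0.309]
ft_force: [-0.7, -0.7, -5.2]
gripper_width: 0.0162
gripper_force: 108.1
```

Request:
{"op": "arm_command", "data": {
  "commands": [
    {"offset": [0,0,0],"twist": [0,0,0]}
  ],
  "gripper": 18.8
}}

```text
clock: 11.4
position: [0.4128, -0.0656, 0.1551]
orientation: [0.026, 0.951, -0.009, 0.309]
ft_force: [0.5, -0.4, -5.4]
gripper_width: 0.0165
gripper_force: 99.9
```

Request:
{"op": "arm_command", "data": {
  "commands": [
    {"offset": [0,0,0],"twist": [0,0,0]}
  ],
  "gripper": 19.2
}}

```text
clock: 11.5
position: [0.4128, -0.0656, 0.1551]
orientation: [0.026, 0.951, -0.009, 0.309]
ft_force: [-0.9, -0.3, -5.4]
gripper_width: 0.0167
gripper_force: 82.5
```

Request:
{"op": "arm_command", "data": {
  "commands": [
    {"offset": [0,0,0],"twist": [0,0,0]},
    {"offset": [0,0,0],"twist": [0,0,0]}
  ],
  "gripper": 20.0
}}

```text
clock: 11.7
position: [0.4128, -0.0656, 0.1551]
orientation: [0.026, 0.951, -0.009, 0.309]
ft_force: [0.2, 0.2, -5.1]
gripper_width: 0.0172
gripper_force: 47.4
```

Request:
{"op": "arm_command", "data": {
  "commands": [
    {"offset": [0,0,0],"twist": [0,0,0]},
    {"offset": [0,0,0],"twist": [0,0,0]},
    {"offset": [0,0,0],"twist": [0,0,0]}
  ],
  "gripper": 20.4
}}

```text
clock: 12.0
position: [0.4127, -0.0656, 0.155]
orientation: [0.026, 0.951, -0.009, 0.309]
ft_force: [-0.4, -0.4, -5.6]
gripper_width: 0.0171
gripper_force: 29.6
```

```bash
python3 log.py
```

```text
t 12.0 j [-0.313 -0.172  2.414  0.489  0.322 -2.25 ] p [ 0.4127 -0.0656  0.155 ] g [ 0.3788 -0.0636  0.2017] w 0.0171 29.6 F [-0.4 -0.4 -5.6]
M [[-0.808, 0.055, 0.587], [0.043, 0.998, -0.034], [-0.588, -0.002, -0.809]]
```

Request:
{"op": "arm_command", "data": {
  "commands": [
    {"offset": [0,0,0],"twist": [0,0,0]},
    {"offset": [0,0,0],"twist": [0,0,0]},
    {"offset": [0,0,0],"twist": [0,0,0]}
  ],
  "gripper": 20.7
}}

```text
clock: 12.3
position: [0.413, -0.0657, 0.1552]
orientation: [0.026, 0.951, -0.009, 0.309]
ft_force: [1.1, -0.3, -6.0]
gripper_width: 0.0178
gripper_force: 17.4
```

Request:
{"op": "arm_command", "data": {
  "commands": [
    {"offset": [0,0,0],"twist": [0,0,0]},
    {"offset": [0,0,0],"twist": [0,0,0]},
    {"offset": [0,0,0],"twist": [0,0,0]},
    {"offset": [0,0,0],"twist": [0,0,0]},
    {"offset": [0,0,0],"twist": [0,0,0]}
  ],
  "gripper": 20.82
}}

```text
clock: 12.8
position: [0.4128, -0.0656, 0.1551]
orientation: [0.026, 0.951, -0.009, 0.309]
ft_force: [-0.5, 0.1, -5.7]
gripper_width: 0.0174
gripper_force: 11.8
```

```bash
python3 log.py; cat > hang.py <<'E'
from h import *
import sys
im=snap("wrist",sys.argv[1]);h=cv2.cvtColor(im,cv2.COLOR_RGB2HSV)
m=((h[...,1]>130)&(h[...,2]<140)&(h[...,2]>30)).astype(np.uint8);m[:,:240]=0;m[:,400:]=0
n,l,st,c=cv2.connectedComponentsWithStats(m)
for k in 1+np.argsort(-st[1:,4])[:3]:print("wood",st[k],np.round(c[k],1))
# head: grey, bright; rows
g=((h[...,1]<45)&(h[...,2]>60)).astype(np.uint8);g[:,:150]=0;g[:,480:]=0
n,l,st,c=cv2.connectedComponentsWithStats(g)
for k in 1+np.argsort(-st[1:,4])[:3]:print("grey",st[k],np.round(c[k],1))
s=state();M=R.from_quat(s["orientation"]).as_matrix();G=s["position"]-.0577*M[:,2]
f=M[:,1].copy();f=np.cross(f,[0,0,1])  # forward horizontal
print("fwd",np.round(f,3),"G",np.round(G,4))
for a in range(0,60,10): # lean: mallet x axis angle from up towards forward
    t=np.radians(a);x=np.sin(t)*f+np.cos(t)*np.array([0,0,1.]);z=-np.cos(t)*f+np.sin(t)*np.array([0,0,1.])
    P=[G-.104*x+.036*z,G-.128*x+.036*z,G-.08*x+.036*z,G-.05*x]
    print(a,[np.round(proj("wrist",p)).tolist() for p in P])
E
python3 hang.py w9
```

```text
t 12.8 j [-0.313 -0.172  2.414  0.489  0.322 -2.25 ] p [ 0.4128 -0.0656  0.1551] g [ 0.3789 -0.0637  0.2017] w 0.0174 11.8 F [-0.5  0.1 -5.7]
M [[-0.808, 0.055, 0.587], [0.043, 0.998, -0.034], [-0.588, -0.002, -0.809]]
wood [ 283  214   57  179 7226] [314.4 300.3]
wood [240 329   2   8  13] [240.4 331.9]
wood [240 305   1   1   1] [240. 305.]
grey [  261    43   110   171 15680] [315.4 122.4]
grey [ 284  366   65   53 2263] [319.  396.8]
grey [271 283  20  55 596] [280.9 308.5]
fwd [ 0.998 -0.055  0.   ] G [ 0.3789 -0.0637  0.2017]
0 [[315.0, 87.0], [315.0, 61.0], [315.0, 118.0], [315.0, 221.0]]
10 [[315.0, 61.0], [315.0, 25.0], [315.0, 102.0], [315.0, 211.0]]
20 [[315.0, 35.0], [315.0, -14.0], [315.0, 90.0], [315.0, 203.0]]
30 [[314.0, 12.0], [315.0, -55.0], [314.0, 83.0], [315.0, 197.0]]
40 [[314.0, -6.0], [314.0, -99.0], [314.0, 84.0], [315.0, 195.0]]
50 [[314.0, -15.0], [314.0, -144.0], [314.0, 97.0], [315.0, 196.0]]
```

The mallet hangs leaning about 6° in the fingers at 11.8 N. Next I measure the rail precisely from both fixed views, using the first pictures.

```bash
python3 - <<'E'
from h import *
np.set_printoptions(precision=4,suppress=True)
t=cv2.imread("pics/top0.png");s=cv2.imread("pics/side0.png")
def sat(im):h=cv2.cvtColor(im,cv2.COLOR_BGR2HSV).astype(int);return h[...,1],h[...,2]
S,V=sat(t);out=[]
for u in range(302,354,4):
    c=S[215:240,u];w=np.clip(55-c,0,None);w[V[215:240,u]<90]=0
    if w.sum():v=215+(w*np.arange(25)).sum()/w.sum();P=onz("top",u,v,.24);out.append(P);print(u,round(v,1),P)
o=np.array(out);b=np.polyfit(o[:,1],o[:,0],1);print("top fit x=",b, np.interp(0,[0],[0]))
S,V=sat(s);out=[]
for u in range(296,328,3):
    c=S[195:248,u];w=np.clip(45-c,0,None);w[V[195:248,u]<110]=0
    if w.sum():v=195+(w*np.arange(53)).sum()/w.sum();P=onz("side",u,v,.24);out.append(P);print(u,round(v,1),np.nonzero(w)[0]+195,P)
o=np.array(out);print("side fit",np.polyfit(o[:,1],o[:,0],1))
E
```

```text
302 224.9 [ 0.5673 -0.0076  0.24  ]
306 225.8 [ 0.5649 -0.0185  0.24  ]
310 225.7 [ 0.565  -0.0293  0.24  ]
314 226.8 [ 0.5622 -0.0402  0.24  ]
318 227.6 [ 0.5599 -0.0511  0.24  ]
322 227.1 [ 0.561  -0.0619  0.24  ]
326 227.3 [ 0.5607 -0.0727  0.24  ]
330 228.1 [ 0.5584 -0.0835  0.24  ]
334 227.8 [ 0.5592 -0.0944  0.24  ]
338 228.0 [ 0.5585 -0.1052  0.24  ]
342 228.2 [ 0.558 -0.116  0.24 ]
346 228.4 [ 0.5575 -0.1268  0.24  ]
350 228.6 [ 0.557  -0.1375  0.24  ]
top fit x= [0.0721 0.566 ] 0.0
296 215.0 [211 212 213 214 215 216 217 230] [ 0.5624 -0.0085  0.24  ]
299 216.7 [214 215 216 217 218 219 232] [ 0.5634 -0.0197  0.24  ]
302 219.7 [216 217 218 219 220 221 222 235] [ 0.561  -0.0349  0.24  ]
305 222.9 [219 220 221 222 223 224 238 242] [ 0.5581 -0.0505  0.24  ]
308 224.7 [221 222 223 224 225 226 227 240 244] [ 0.5588 -0.0615  0.24  ]
311 227.3 [224 225 226 227 228 229 230 243] [ 0.5575 -0.0749  0.24  ]
314 229.5 [226 227 228 229 230 231 232 245] [ 0.5574 -0.0868  0.24  ]
317 231.8 [199 228 229 230 231 232 233 234 235 240 241 247] [ 0.5571 -0.0988  0.24  ]
320 233.5 [231 232 233 234 235 236] [ 0.5581 -0.1091  0.24  ]
323 236.3 [233 234 235 236 237 238 239] [ 0.5563 -0.1226  0.24  ]
326 238.8 [236 237 238 239 240 241 242 243] [ 0.5554 -0.1348  0.24  ]
side fit [0.0551 0.5627]
```

Request:
{"op": "arm_command", "data": {
  "commands": [
    {"offset": [0,0,0],"twist": [0,0,0]},
    {"offset": [-6,0,-8],"twist": [0,0,0]},
    {"offset": [-6,0,-8],"twist": [0,0,0]},
    {"offset": [-10,0,7],"twist": [0,0,0]},
    {"offset": [-16,1,11],"twist": [0,0,0]}
  ],
  "gripper": 19.6
}}

```text
clock: 13.35
position: [0.445, -0.0664, 0.1758]
orientation: [0.026, 0.951, -0.009, 0.309]
ft_force: [-0.0, -0.0, -6.1]
gripper_width: 0.0177
gripper_force: 21.7
```

Request:
{"op": "arm_command", "data": {
  "commands": [
    {"offset": [-20,0,15],"twist": [0,0,0]},
    {"offset": [-20,1,15],"twist": [0,0,0]},
    {"offset": [-16,0,11],"twist": [0,0,0]},
    {"offset": [-8,0,6],"twist": [0,0,0]},
    {"offset": [0,0,0],"twist": [0,0,0]}
  ]
}}

```text
clock: 13.85
position: [0.5254, -0.0697, 0.1749]
orientation: [0.026, 0.951, -0.009, 0.309]
ft_force: [0.8, 0.8, -6.2]
gripper_width: 0.0175
gripper_force: 21.6
```

```bash
python3 log.py; python3 hang.py w10; python3 - <<'E'
from h import *
snap("side","s10");snap("top","t10")
s=state();M=R.from_quat(s["orientation"]).as_matrix();G=s["position"]-.0577*M[:,2]
f=np.cross(M[:,1],[0,0,1])
for a in(3,8):
    t=np.radians(a);x=np.sin(t)*f+np.cos(t)*np.array([0,0,1.]);z=-np.cos(t)*f+np.sin(t)*np.array([0,0,1.]);H=G+.051*x-.016*z
    print(a,"hook",np.round(H,4),"crown px",proj("side",H+.009*x),proj("top",H+.009*x))
E
```

```text
t 13.85 j [-2.170e-01  1.000e-03  2.206e+00  2.970e-01  3.260e-01 -1.986e+00] p [ 0.5254 -0.0697  0.1749] g [ 0.4915 -0.0677  0.2215] w 0.0175 21.6 F [ 0.8  0.8 -6.2]
M [[-0.808, 0.054, 0.587], [0.043, 0.999, -0.033], [-0.587, -0.002, -0.809]]
wood [ 268  214   72  161 8284] [309.8 290. ]
wood [240 283   3   3   4] [241.  284.2]
wood [243 267   2   1   2] [243.5 267. ]
grey [  261    43   110   171 15646] [315.5 122.5]
grey [ 413  299   67   68 3080] [451.1 324.2]
grey [ 283  366   66   53 2688] [315.9 395. ]
fwd [ 0.999 -0.054  0.   ] G [ 0.4901 -0.0675  0.2211]
0 [[315.0, 88.0], [315.0, 61.0], [315.0, 119.0], [315.0, 222.0]]
10 [[315.0, 61.0], [315.0, 25.0], [315.0, 103.0], [315.0, 211.0]]
20 [[315.0, 36.0], [315.0, -13.0], [314.0, 90.0], [315.0, 203.0]]
30 [[314.0, 12.0], [314.0, -55.0], [314.0, 83.0], [315.0, 197.0]]
40 [[314.0, -6.0], [314.0, -99.0], [314.0, 84.0], [315.0, 195.0]]
50 [[314.0, -15.0], [313.0, -144.0], [314.0, 97.0], [314.0, 196.0]]
3 hook [ 0.5076 -0.0685  0.2713] crown px [294.19002344 221.19362019] [323.69508354 244.20225616]
8 hook [ 0.5119 -0.0687  0.2694] crown px [295.85579501 221.05323491] [323.84382813 242.3961309 ]
```

```bash
python3 - <<'E'
from h import *
for n,o,c in(("s10","side0",(295,221)),("t10","top0",(324,243))):
    a=cv2.imread(f"pics/{n}.png");b=cv2.imread(f"pics/{o}.png");h=cv2.cvtColor(a,cv2.COLOR_BGR2HSV).astype(int)
    d=np.abs(a.astype(int)-b).sum(2)
    x,y=c;print(n)
    for v in range(y-22,y+24,2):
        print(v,"".join("#" if h[v,u,1]<45 and h[v,u,2]>90 and d[v,u]>40 else ("k" if h[v,u,2]<60 else ("w" if d[v,u]>40 else ".")) for u in range(x-30,x+31)))
E
```

```text
s10
199 .............................................................
201 .............................................................
203 w............................................................
205 ww#w.........................................................
207 wwwwww.......................................................
209 ##wkkkww.....................................................
211 ##wkkkkkw#...................................................
213 ##wkwwk.kw...................................................
215 ##wwwwwwwwkw.................................................
217 #wwwwwwwwwwww................................................
219 wwwwwwwwwwwww#.................#####.........................
221 wwwwww..wwwwww...............#########.......................
223 wwwwwww...www#.............###....###........................
225 wwwwwwwwwwwww##w.........####......##........................
227 wwwwwwwwwwwwwwww#w......####.................................
229 wwwwwwwwwwwwwwwww##......###.................................
231 wwwwwwwwwwwwwwwwwww#w...###.........
[... 1243 characters left out ...]
.......ww..............................k
247 ............................w#...............................
249 .........................##kww##w.w##........................
251 .......................wkwwkkk##wwkw#www.....................
253 ......................wkk#wkkk##wkw#wkk#.....................
255 ..............wwkww.w#kkkkkkkkwwwkkkkkk......................
257 ...........wwkkkkkkkkkkkkkkkkkkkkkkkkkkwwkkkkw...............
259 ........wwkkkkkkkkkkkkkkkkkkkkkkkkkkkkkkkkkkkkkw.............
261 .....#wkkkkkkkkkkkkkkkkkkkkwkkkkkkkkkkkkkkkkkkkkkw...........
263 ....wkkkkkkwkkkkkkkkkkkkkkkkkkkkkkkkkkkkkkkkkkkkkkkw.........
265 ....wkkkkkkkkkkkkkkkkkkkkkkkkkkkkkkkkkkkkkkkkkkwkkkkkw.......
```

```bash
python3 - <<'E'
from h import *
print(onz("top",324.5,236.2,.262),onz("top",324.5,235.5,.262))
for u,v in((298,218.7),(297.5,220)):
    for z in(.27,.284):print(z,onz("side",u,v,z))
f=np.array([.9985,-.054,0]);G=np.array([.4915,-.0677,.2215])
for a in(4,8,12):
    t=np.radians(a);up=np.array([0,0,1.]);x=np.sin(t)*f+np.cos(t)*up;z=-np.cos(t)*f+np.sin(t)*up;H=G+.051*x-.016*z
    tip=H-.016*z-.003*x;print(a,"H",H,"tipouter",tip-.004*z,"crown side",proj("side",H+.013*x),"tip end",proj("side",H-.016*z-.014*x),"top outer",proj("top",tip-.004*z))
E
```

```text
[ 0.53241428 -0.06972468  0.262     ] [ 0.534298   -0.06971412  0.262     ]
0.27 [ 0.53051937 -0.05600542  0.27      ]
0.284 [ 0.51868867 -0.07062663  0.284     ]
0.27 [ 0.52607387 -0.059398    0.27      ]
0.284 [ 0.51432026 -0.07396038  0.284     ]
4 H [ 0.51098933 -0.068754    0.27125966] tipouter [ 0.53070173 -0.06982007  0.26687184] crown side [295.41452357 219.36196677] tip end [300.12408215 226.24485992] top outer [324.45612776 236.52666403]
8 H [ 0.5144077  -0.06893887  0.2697769 ] tipouter [ 0.53376646 -0.06998582  0.26402264] crown side [296.83147641 219.23495702] tip end [300.87800039 226.68428321] top outer [324.56977147 235.56726355]
12 H [ 0.51771448 -0.06911771  0.26805894] tipouter [ 0.53662529 -0.07014043  0.26096626] crown side [298.20477558 219.22234843] tip end [301.5728872  227.19744914] top outer [324.68143392 234.702467  ]
```

Request:
{"op": "arm_command", "data": {
  "commands": [
    {"offset": [-10,0,7],"twist": [0,0,0]},
    {"offset": [-12,0,9],"twist": [0,0,0]},
    {"offset": [-11,0,8],"twist": [0,0,0]},
    {"offset": [-5,0,4],"twist": [0,0,0]},
    {"offset": [0,0,0],"twist": [0,0,0]}
  ]
}}

```text
clock: 14.5
position: [0.5725, -0.0724, 0.1751]
orientation: [0.026, 0.951, -0.009, 0.309]
ft_force: [-0.2, 0.2, -5.5]
gripper_width: 0.0176
gripper_force: 21.6
```

```bash
python3 log.py; python3 - <<'E'
from h import *
snap("side","s11");snap("top","t11")
for n,o,c in(("s11","side0",(313,218)),("t11","top0",(324,228))):
    a=cv2.imread(f"pics/{n}.png");b=cv2.imread(f"pics/{o}.png");h=cv2.cvtColor(a,cv2.COLOR_BGR2HSV).astype(int)
    d=np.abs(a.astype(int)-b).sum(2);x,y=c;print(n)
    for v in range(y-16,y+20,1):
        print(v,"".join("#" if h[v,u,1]<45 and h[v,u,2]>90 and d[v,u]>40 else ("k" if h[v,u,2]<60 else ("w" if d[v,u]>40 else ("r" if h[v,u,1]<45 else "."))) for u in range(x-22,x+22)))
f=np.array([.9985,-.054,0])
s=state();M=R.from_quat(s["orientation"]).as_matrix();G=s["position"]-.0577*M[:,2]
for a in(4,8):
    t=np.radians(a);up=np.array([0,0,1.]);x=np.sin(t)*f+np.cos(t)*up;z=-np.cos(t)*f+np.sin(t)*up;H=G+.051*x-.016*z
    tip=H-.016*z-.003*x;print(a,"H",H,"crown side",proj("side",H+.013*x),"tip end",proj("side",H-.016*z-.014*x),"top outer",proj("top",tip-.004*z))
E
```

```text
t 14.5 j [-0.196  0.077  2.124  0.258  0.326 -1.931] p [ 0.5725 -0.0724  0.1751] g [ 0.5386 -0.0704  0.2218] w 0.0176 21.6 F [-0.2  0.2 -5.5]
M [[-0.808, 0.055, 0.587], [0.043, 0.999, -0.034], [-0.588, -0.002, -0.809]]
s11
202 ...............r...........rrrrrrrrrrrrrrrrr
203 ...........................rrrrrrrrrrrrrrrrr
204 ww........................rrrrrr..rrrrrrrrrr
205 www.......................rrrrrr...rrrrrrrrr
206 kww.......................rrrrrr....rrrrrrrr
207 kw#w......................rrrrrr......rrrrrr
208 kww#......................rrrrrr.......rrrrr
209 www##......................rrrrr........rrrr
210 wkw##......................rrrrr..........rr
211 wwww#r..............rrrrrr.rrrrr...........r
212 wwww#rr...........rr######rrrrrr............
213 wwww#rrrr........rr########rrrrr............
214 wwww#rrrr.......rr#####r###rrrrr............
215 wwww#rrrrrr....rr###rrr####rrrrr............
216 wwww#rrrrrrr...r####r..r###rrrrrr...........
217 wwww##rrrrrrr.r####r...####rrrrr............
218 wwwww##rrrrrrrr###r....r##rrrrrr............
219 wwwwww##rrrrrrr###r.....rrrrrrrr........
[... 2264 characters left out ...]
40 ...wkkkkkkkkkkkkkkkkkkkkkkkkkkkkkkkkkkkw....
241 .wwkkkkkkkkkkkkkkkkkwkkkkkkkkkkkkkkkkkkkw...
242 wkkkkkkkkkkkkkkkkkkkwkkkkkkkkkkkkkkkkkkkkkwr
243 kkkkkkkwkkkkkkkkkkkkkkkkkkkkkkkkkkkkkkkkkkkw
244 kkkkkkkkkkkkkkkkkkkkkkkkkkkkkkkkkkkkkkkkkkkk
245 kkkkwkkkkkkkkkkkkkkkkkkkkkkkkkkkkkkkkkkkkkkk
246 kkkkwkkkkkkkkkkkkkkkkkkkkkkkkkkkkkkkkkkkwkkk
247 kkkkwkkkkkkkkkkkkkkkkkkkkkkkkkkkkkkkkkkkwkkk
4 H [ 0.55648003 -0.0712306   0.27092272] crown side [310.00794292 212.85859074] tip end [314.37908785 219.7473576 ] top outer [325.48816206 219.68004116]
8 H [ 0.5598984  -0.07141547  0.26943996] crown side [311.36828268 212.74853974] tip end [315.09272823 220.19252845] top outer [325.59853421 218.76832842]
```

Request:
{"op": "arm_command", "data": {
  "commands": [
    {"offset": [4,0,5.5],"twist": [0,0,0]},
    {"offset": [4,0,5.5],"twist": [0,0,0]},
    {"offset": [4,0,5.5],"twist": [0,0,0]},
    {"offset": [2,0,3],"twist": [0,0,0]},
    {"offset": [0,0,0],"twist": [0,0,0]}
  ]
}}

```text
clock: 15.1
position: [0.5707, -0.0722, 0.15]
orientation: [0.026, 0.951, -0.009, 0.308]
ft_force: [-0.8, -1.3, -5.7]
gripper_width: 0.0172
gripper_force: 21.6
```

Request:
{"op": "arm_command", "data": {
  "commands": [
    {"offset": [1.2,0,1.6],"twist": [0,0,0]},
    {"offset": [1.2,0,1.6],"twist": [0,0,0]}
  ]
}}

```text
clock: 15.3
position: [0.5716, -0.0724, 0.1475]
orientation: [0.026, 0.951, -0.009, 0.309]
ft_force: [0.5, -0.6, -5.2]
gripper_width: 0.0177
gripper_force: 21.6
```

```bash
python3 log.py
```

```text
t 15.3 j [-0.197  0.114  2.17   0.342  0.246 -2.019] p [ 0.5716 -0.0724  0.1475] g [ 0.5377 -0.0705  0.1941] w 0.0177 21.6 F [ 0.5 -0.6 -5.2]
M [[-0.807, 0.055, 0.588], [0.043, 0.998, -0.034], [-0.589, -0.002, -0.808]]
```

Request:
{"op": "arm_command", "data": {
  "commands": [
    {"offset": [0.9,0,1.2],"twist": [0,0,0]},
    {"offset": [0.6,0,0.8],"twist": [0,0,0]}
  ]
}}

```text
clock: 15.5
position: [0.5712, -0.0723, 0.1446]
orientation: [0.026, 0.951, -0.009, 0.309]
ft_force: [0.3, -0.1, -5.4]
gripper_width: 0.0178
gripper_force: 21.6
```

Request:
{"op": "arm_command", "data": {
  "commands": [
    {"offset": [0.6,0,0.8],"twist": [0,0,0]},
    {"offset": [0,0,0],"twist": [0,0,0]}
  ]
}}

```text
clock: 15.7
position: [0.5714, -0.0724, 0.1438]
orientation: [0.026, 0.951, -0.009, 0.309]
ft_force: [-0.1, -0.0, -4.8]
gripper_width: 0.0178
gripper_force: 21.8
```

Request:
{"op": "arm_command", "data": {
  "commands": [
    {"offset": [0.6,0,0.8],"twist": [0,0,0]},
    {"offset": [0,0,0],"twist": [0,0,0]}
  ]
}}

```text
clock: 15.9
position: [0.5718, -0.0725, 0.1435]
orientation: [0.026, 0.95, -0.01, 0.31]
ft_force: [-1.0, 0.5, -1.5]
gripper_width: 0.0176
gripper_force: 22.2
```

Contact is made and the hook rests on the rail at the expected height. Now I slide it left along the rail.

Request:
{"op": "arm_command", "data": {
  "commands": [
    {"offset": [0,6,0],"twist": [0,0,0]},
    {"offset": [0,10,0],"twist": [0,0,0]},
    {"offset": [0,14,0],"twist": [0,0,0]},
    {"offset": [0,14,0],"twist": [0,0,0]},
    {"offset": [0,6,0],"twist": [0,0,0]}
  ]
}}

```text
clock: 16.4
position: [0.5748, -0.0218, 0.1435]
orientation: [0.026, 0.95, -0.009, 0.31]
ft_force: [-0.2, -2.9, -2.4]
gripper_width: 0.0178
gripper_force: 22.0
```

```bash
python3 log.py; python3 hang.py w12 | head -8
```

```text
t 16.4 j [-0.059  0.118  2.18   0.005  0.213 -1.58 ] p [ 0.5748 -0.0218  0.1435] g [ 0.5408 -0.0199  0.1901] w 0.0178 22.0 F [-0.2 -2.9 -2.4]
M [[-0.806, 0.055, 0.589], [0.043, 0.999, -0.033], [-0.59, -0.001, -0.807]]
wood [ 292  214   48  161 6900] [315.4 296.1]
wood [ 240  230   27  113 1846] [249.1 275.2]
grey [  261    43   110   175 15667] [315.7 122.9]
grey [ 373  305  107   62 4094] [433.4 326.3]
grey [ 284  366   65   53 2684] [316.  394.9]
fwd [ 0.999 -0.054  0.   ] G [ 0.5408 -0.0194  0.1901]
0 [[315.0, 87.0], [315.0, 60.0], [315.0, 118.0], [315.0, 221.0]]
10 [[315.0, 61.0], [315.0, 24.0], [315.0, 102.0], [315.0, 211.0]]
```

Request:
{"op": "arm_command", "data": {
  "commands": [
    {"offset": [0,8,0],"twist": [0,0,0]},
    {"offset": [0,14,0],"twist": [0,0,0]},
    {"offset": [0,16,0],"twist": [0,0,0]},
    {"offset": [0,16,0],"twist": [0,0,0]},
    {"offset": [0,10,0],"twist": [0,0,0]}
  ]
}}

```text
clock: 16.95
position: [0.5783, 0.042, 0.1434]
orientation: [0.026, 0.95, -0.009, 0.31]
ft_force: [0.0, -3.7, -2.1]
gripper_width: 0.0176
gripper_force: 22.1
```

Request:
{"op": "arm_command", "data": {
  "commands": [
    {"offset": [0,14,0],"twist": [0,0,0]},
    {"offset": [0,16,0],"twist": [0,0,0]},
    {"offset": [0,14,0],"twist": [0,0,0]},
    {"offset": [0,8,0],"twist": [0,0,0]},
    {"offset": [0,0,0],"twist": [0,0,0]}
  ]
}}

```text
clock: 17.45
position: [0.5816, 0.0949, 0.1434]
orientation: [0.025, 0.95, -0.008, 0.31]
ft_force: [0.9, 2.3, -1.8]
gripper_width: 0.0178
gripper_force: 22.0
```

```bash
python3 log.py; python3 hang.py w13 | head -5; python3 - <<'E'
from h import *
snap("side","s13")
# ladle hook in the first side/top view: ladle bowl & handle
b=cv2.imread("pics/top0.png");print(onz("top",236,233,.07))
E
```

```text
t 17.45 j [ 0.248  0.15   2.14  -0.637  0.298 -0.71 ] p [0.5816 0.0949 0.1434] g [0.5476 0.0967 0.19  ] w 0.0178 22.0 F [ 0.9  2.3 -1.8]
M [[-0.806, 0.052, 0.589], [0.042, 0.999, -0.031], [-0.59, 0.0, -0.807]]
wood [ 292  214   48  161 6914] [315.4 296.2]
grey [  261    43   110   171 15600] [315.2 122.7]
grey [ 372  303  108   63 4329] [432.9 325. ]
grey [ 337  108  143  122 3187] [459.9 162.7]
fwd [ 0.999 -0.053  0.   ] G [0.5475 0.0964 0.19  ]
[0.57577239 0.20903774 0.07      ]
```

Request:
{"op": "arm_command", "data": {
  "commands": [
    {"offset": [0,8,0],"twist": [0,0,0]},
    {"offset": [0,9,0],"twist": [0,0,0]},
    {"offset": [0,4,0],"twist": [0,0,0]},
    {"offset": [0.3,0,0.4],"twist": [0,0,0]},
    {"offset": [0,0,0],"twist": [0,0,0]}
  ]
}}

```text
clock: 18.05
position: [0.5827, 0.115, 0.1433]
orientation: [0.025, 0.95, -0.008, 0.311]
ft_force: [1.6, 1.5, 3.8]
gripper_width: 0.0179
gripper_force: 22.6
```

Request:
{"op": "arm_command", "data": {
  "commands": [
    {"offset": [0,0,0],"twist": [0,0,0]},
    {"offset": [0,0,0],"twist": [0,0,0]},
    {"offset": [0,0,0],"twist": [0,0,0]}
  ],
  "gripper": 20.7
}}

```text
clock: 18.35
position: [0.5827, 0.115, 0.1432]
orientation: [0.026, 0.95, -0.009, 0.31]
ft_force: [3.4, 0.9, 4.7]
gripper_width: 0.0178
gripper_force: 18.3
```

Request:
{"op": "arm_command", "data": {
  "commands": [
    {"offset": [0,0,0],"twist": [0,0,0]},
    {"offset": [0,0,0],"twist": [0,0,0]},
    {"offset": [0,0,0],"twist": [0,0,0]},
    {"offset": [0,0,0],"twist": [0,0,0]}
  ],
  "gripper": 20.9
}}

```text
clock: 18.75
position: [0.5827, 0.1149, 0.143]
orientation: [0.026, 0.95, -0.009, 0.31]
ft_force: [5.4, 1.9, 5.6]
gripper_width: 0.0178
gripper_force: 8.8
```

```bash
python3 log.py; python3 hang.py w14 | head -3
```

```text
t 18.75 j [ 0.298  0.161  2.126 -0.695  0.324 -0.614] p [0.5827 0.1149 0.143 ] g [0.5487 0.1168 0.1896] w 0.0178 8.8 F [5.4 1.9 5.6]
M [[-0.806, 0.054, 0.589], [0.043, 0.999, -0.032], [-0.59, -0.001, -0.807]]
wood [ 291  214   49  161 6913] [315.4 296.8]
grey [  261    45   109   170 15497] [315.  123.9]
grey [  338   104   142   262 11956] [444.3 229.8]
```

Request:
{"op": "arm_command", "data": {
  "commands": [
    {"offset": [0,0,0],"twist": [0,0,0]},
    {"offset": [0,0,0],"twist": [0,0,0]},
    {"offset": [0,0,0],"twist": [0,0,0]},
    {"offset": [0,0,0],"twist": [0,0,0]}
  ],
  "gripper": 21.0
}}

```text
clock: 19.2
position: [0.5827, 0.1148, 0.1429]
orientation: [0.026, 0.95, -0.009, 0.31]
ft_force: [5.6, 1.4, 4.8]
gripper_width: 0.0182
gripper_force: 5.1
```

Request:
{"op": "arm_command", "data": {
  "commands": [
    {"offset": [0,0,0],"twist": [0,0,0]},
    {"offset": [0,0,0],"twist": [0,0,0]},
    {"offset": [0,0,0],"twist": [0,0,0]},
    {"offset": [0,0,0],"twist": [0,0,0]}
  ],
  "gripper": 21.07
}}

```text
clock: 19.6
position: [0.5823, 0.1146, 0.1425]
orientation: [0.026, 0.95, -0.009, 0.31]
ft_force: [5.4, -0.7, 4.1]
gripper_width: 0.0182
gripper_force: 4.5
```

```bash
python3 log.py; python3 hang.py w15 | head -3
```

```text
t 19.6 j [ 0.298  0.162  2.127 -0.695  0.325 -0.614] p [0.5823 0.1146 0.1425] g [0.5484 0.1165 0.1891] w 0.0182 4.5 F [ 5.4 -0.7  4.1]
M [[-0.807, 0.054, 0.588], [0.043, 0.999, -0.033], [-0.589, -0.001, -0.808]]
wood [ 291  216   50  161 6897] [315.2 298.5]
grey [  260    47   109   170 15317] [314.3 126.6]
grey [  337   105   143   261 11840] [444.5 230. ]
```

Request:
{"op": "arm_command", "data": {
  "commands": [
    {"offset": [0,0,0],"twist": [0,0,0]},
    {"offset": [0,0,0],"twist": [0,0,0]},
    {"offset": [0,0,0],"twist": [0,0,0]}
  ],
  "gripper": 21.13
}}

```text
clock: 19.95
position: [0.5821, 0.1145, 0.1422]
orientation: [0.026, 0.951, -0.009, 0.309]
ft_force: [5.5, 1.9, 3.5]
gripper_width: 0.0179
gripper_force: 3.9
```

Request:
{"op": "arm_command", "data": {
  "commands": [
    {"offset": [0,0,0],"twist": [0,0,0]},
    {"offset": [0,0,0],"twist": [0,0,0]},
    {"offset": [0,0,0],"twist": [0,0,0]},
    {"offset": [0,0,0],"twist": [0,0,0]}
  ],
  "gripper": 24
}}

```text
clock: 20.35
position: [0.5806, 0.1139, 0.1408]
orientation: [0.026, 0.951, -0.01, 0.308]
ft_force: [-0.4, 0.4, 0.6]
gripper_width: 0.0205
gripper_force: 0.0
```

Request:
{"op": "arm_command", "data": {
  "commands": [
    {"offset": [0,0,0],"twist": [0,0,0]},
    {"offset": [0,0,0],"twist": [0,0,0]},
    {"offset": [0,0,0],"twist": [0,0,0]}
  ],
  "gripper": 45
}}

```text
clock: 20.65
position: [0.5814, 0.1143, 0.1418]
orientation: [0.026, 0.951, -0.009, 0.309]
ft_force: [0.5, -0.4, -0.2]
gripper_width: 0.0389
gripper_force: 0.0
```

```bash
python3 log.py; python3 hang.py w16 | head -3
```

```text
t 20.65 j [ 0.299  0.161  2.128 -0.694  0.326 -0.614] p [0.5814 0.1143 0.1418] g [0.5475 0.1163 0.1884] w 0.0389 0.0 F [ 0.5 -0.4 -0.2]
M [[-0.808, 0.055, 0.587], [0.043, 0.998, -0.034], [-0.588, -0.002, -0.809]]
wood [ 296  226   45  152 6024] [318.4 303.2]
grey [  270    75   100   151 13070] [319.5 148.4]
grey [  399   107    81   245 10158] [449.8 218.6]
```

Request:
{"op": "arm_command", "data": {
  "commands": [
    {"offset": [8,0,-6],"twist": [0,0,0]},
    {"offset": [12,0,-9],"twist": [0,0,0]},
    {"offset": [20,0,-14],"twist": [0,0,0]},
    {"offset": [24,0,-18],"twist": [0,0,0]},
    {"offset": [24,0,-18],"twist": [0,0,0]}
  ]
}}

```text
clock: 21.2
position: [0.4706, 0.12, 0.1424]
orientation: [0.026, 0.951, -0.009, 0.309]
ft_force: [0.2, 0.8, 0.1]
gripper_width: 0.0382
gripper_force: 0.0
```

Request:
{"op": "arm_command", "data": {
  "commands": [
    {"offset": [16,0,-12],"twist": [0,0,0]},
    {"offset": [0,0,0],"twist": [0,0,0]},
    {"offset": [0,0,0],"twist": [0,0,0]},
    {"offset": [0,0,0],"twist": [0,0,0]},
    {"offset": [0,0,0],"twist": [0,0,0]}
  ]
}}

```text
clock: 21.7
position: [0.4531, 0.1215, 0.1431]
orientation: [0.026, 0.951, -0.009, 0.309]
ft_force: [0.6, 0.1, 0.4]
gripper_width: 0.0384
gripper_force: 0.0
```

```bash
python3 log.py; python3 - <<'E'
from h import *
a=snap("wrist","w17");t=snap("top","t17")[170:260,190:390];c=snap("side","s17")[110:310,200:400]
f=lambda x,s:cv2.resize(x,s,interpolation=cv2.INTER_CUBIC)
im=np.zeros((600,800,3),np.uint8)
im[:300,:400]=f(a,(400,300));im[:400,400:]=f(c,(400,400));im[400:580,:400]=f(t,(400,180))
cv2.imwrite("pics/c17.png",cv2.cvtColor(im,cv2.COLOR_RGB2BGR))
E
```

```text
t 21.7 j [ 0.461 -0.023  2.334 -0.857  0.396 -0.324] p [0.4531 0.1215 0.1431] g [0.4192 0.1235 0.1898] w 0.0384 0.0 F [0.6 0.1 0.4]
M [[-0.807, 0.056, 0.587], [0.044, 0.998, -0.034], [-0.588, -0.002, -0.809]]
```

View pics/c17.png

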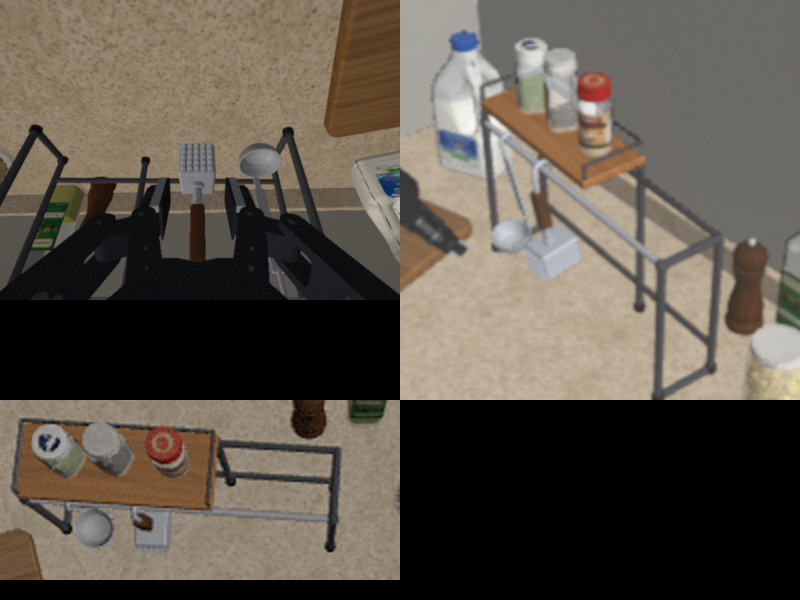

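The mallet hangs on the rail under the shelf, next to the ladle: in the top view the head is at about (266,233) and the bowl at about (236,233). The jars and spice jars are unmoved. I'll wait for it to settle and check the spacing.

Request:
{"op": "arm_command", "data": {
  "commands": [
    {"offset": [10,0,-7],"twist": [0,0,0]},
    {"offset": [0,0,0],"twist": [0,0,0]},
    {"offset": [0,0,0],"twist": [0,0,0]},
    {"offset": [0,0,0],"twist": [0,0,0]},
    {"offset": [0,0,0],"twist": [0,0,0]}
  ]
}}

```text
clock: 22.35
position: [0.4402, 0.1222, 0.1429]
orientation: [0.026, 0.951, -0.009, 0.309]
ft_force: [0.7, 0.1, -0.3]
gripper_width: 0.0386
gripper_force: 0.0
```

Request:
{"op": "arm_command", "data": {
  "commands": [
    {"offset": [0,0,0],"twist": [0,0,0]},
    {"offset": [0,0,0],"twist": [0,0,0]},
    {"offset": [0,0,0],"twist": [0,0,0]},
    {"offset": [0,0,0],"twist": [0,0,0]},
    {"offset": [0,0,0],"twist": [0,0,0]}
  ]
}}

```text
clock: 22.85
position: [0.4401, 0.1221, 0.1427]
orientation: [0.026, 0.951, -0.009, 0.309]
ft_force: [0.2, -0.3, 0.0]
gripper_width: 0.0383
gripper_force: 0.0
```

Request:
{"op": "arm_command", "data": {
  "commands": [
    {"offset": [0,0,0],"twist": [0,0,0]},
    {"offset": [0,0,0],"twist": [0,0,0]},
    {"offset": [0,0,0],"twist": [0,0,0]},
    {"offset": [0,0,0],"twist": [0,0,0]},
    {"offset": [0,0,0],"twist": [0,0,0]}
  ]
}}

```text
clock: 23.35
position: [0.4401, 0.1222, 0.1427]
orientation: [0.026, 0.951, -0.009, 0.309]
ft_force: [0.1, 1.5, -0.4]
gripper_width: 0.0386
gripper_force: 0.0
```

```bash
python3 - <<'E'
from h import *
H=[];T=[]
def cen(im,x0,x1,y0,y1):
    h=cv2.cvtColor(im,cv2.COLOR_RGB2HSV)[y0:y1,x0:x1].astype(int);m=(h[...,1]<60)&(h[...,2]>90);ys,xs=np.nonzero(m);return np.array([xs.mean()+x0,ys.mean()+y0])
for i in range(10):
    im=get_image("top");c=cen(im,256,277,228,246);l=cen(im,226,247,225,246);T.append(np.r_[c,l])
T=np.array(T);print(np.round(T,2));m=T.mean(0)
a=onz("top",m[0],m[1],.09);b=onz("top",m[2],m[3],.07);print(a,b,"gap",np.linalg.norm((a-b)[:2]))
o=cv2.cvtColor(cv2.imread("pics/top0.png"),cv2.COLOR_BGR2RGB);n=get_image("top")
print("ladle before",cen(o,226,247,225,246))
d=np.abs(o.astype(int)-n).mean(2)
for nm,(x0,x1,y0,y1) in dict(jars=(385,470,190,235),spice=(200,290,175,215)).items():print(nm,d[y0:y1,x0:x1].mean())
print(state()["clock"])
E
```

```text
[[266.8  237.35 235.35 235.22]
 [266.43 237.17 235.32 235.26]
 [266.49 237.14 235.41 235.2 ]
 [266.29 236.96 235.34 235.31]
 [266.48 236.99 235.35 235.26]
 [266.46 237.08 235.38 235.34]
 [266.55 237.2  235.34 235.25]
 [266.77 237.32 235.41 235.23]
 [267.07 237.38 235.36 235.26]
 [267.26 237.2  235.33 235.21]]
[0.55927514 0.11144122 0.09      ] [0.56878709 0.21073903 0.07      ] gap 0.09975235390634024
ladle before [235.28132992 235.27109974]
jars 5.677908496732027
spice 3.66
23.9
```

Request:
{"op": "arm_command", "data": {
  "commands": [
    {"offset": [0,0,0],"twist": [0,0,0]},
    {"offset": [0,0,0],"twist": [0,0,0]},
    {"offset": [0,0,0],"twist": [0,0,0]},
    {"offset": [0,0,0],"twist": [0,0,0]},
    {"offset": [0,0,0],"twist": [0,0,0]}
  ]
}}

```text
clock: 24.4
position: [0.4401, 0.1221, 0.1427]
orientation: [0.026, 0.951, -0.009, 0.309]
ft_force: [0.5, -0.5, 0.7]
gripper_width: 0.0384
gripper_force: 0.0
```

Request:
{"op": "arm_command", "data": {
  "commands": [
    {"offset": [0,0,0],"twist": [0,0,0]},
    {"offset": [0,0,0],"twist": [0,0,0]},
    {"offset": [0,0,0],"twist": [0,0,0]},
    {"offset": [0,0,0],"twist": [0,0,0]},
    {"offset": [0,0,0],"twist": [0,0,0]}
  ]
}}

```text
clock: 24.9
position: [0.4401, 0.1221, 0.1427]
orientation: [0.026, 0.951, -0.009, 0.309]
ft_force: [0.3, -0.9, 0.7]
gripper_width: 0.0386
gripper_force: 0.0
```

Request:
{"op": "arm_command", "data": {
  "commands": [
    {"offset": [0,0,0],"twist": [0,0,0]},
    {"offset": [0,0,0],"twist": [0,0,0]},
    {"offset": [0,0,0],"twist": [0,0,0]},
    {"offset": [0,0,0],"twist": [0,0,0]},
    {"offset": [0,0,0],"twist": [0,0,0]}
  ]
}}

```text
clock: 25.4
position: [0.4401, 0.1221, 0.1427]
orientation: [0.026, 0.951, -0.009, 0.309]
ft_force: [-0.4, -0.2, -0.3]
gripper_width: 0.0388
gripper_force: 0.0
```

```bash
python3 - <<'E'
from h import *
def ext(im,v,x0,x1):
    h=cv2.cvtColor(im,cv2.COLOR_RGB2HSV)[v,x0:x1].astype(int);x=np.nonzero((h[:,1]<60)&(h[:,2]>70))[0]+x0;return (x.min(),x.max()) if len(x) else None
o=cv2.cvtColor(cv2.imread("pics/top0.png"),cv2.COLOR_BGR2RGB)
for i in range(12):
    n=get_image("top");print([ext(n,v,252,285) for v in(234,238,242)],end=" ")
    g=cv2.cvtColor(n,cv2.COLOR_RGB2HSV)[228:246,256:277].astype(int);m=(g[...,1]<60)&(g[...,2]>90);ys,xs=np.nonzero(m);print(np.round([xs.mean()+256,ys.mean()+228],2))
print("bowl",[ext(n,v,218,252) for v in(232,235,238)])
for nm,(x0,x1,y0,y1) in dict(pasta=(385,418,190,232),coffee=(428,470,195,240),s1=(260,290,178,215),s2=(228,258,175,212),s3=(200,230,175,212)).items():
    a,b=[cv2.cvtColor(q[y0:y1,x0:x1],cv2.COLOR_RGB2GRAY).astype(np.float32) for q in(o,n)];print(nm,np.round(cv2.phaseCorrelate(a,b)[0],2))
print(state()["clock"])
E
```

```text
[(np.int64(252), np.int64(284)), (np.int64(252), np.int64(284)), (np.int64(252), np.int64(284))] [267.28 237.22]
[(np.int64(252), np.int64(284)), (np.int64(252), np.int64(284)), (np.int64(252), np.int64(284))] [267.4  237.07]
[(np.int64(252), np.int64(284)), (np.int64(252), np.int64(284)), (np.int64(252), np.int64(284))] [267.36 237.04]
[(np.int64(252), np.int64(284)), (np.int64(252), np.int64(284)), (np.int64(252), np.int64(284))] [267.4  237.08]
[(np.int64(252), np.int64(284)), (np.int64(252), np.int64(284)), (np.int64(252), np.int64(284))] [267.25 237.22]
[(np.int64(252), np.int64(284)), (np.int64(252), np.int64(284)), (np.int64(252), np.int64(284))] [267.14 237.37]
[(np.int64(252), np.int64(284)), (np.int64(252), np.int64(284)), (np.int64(252), np.int64(284))] [266.85 237.36]
[(np.int64(252), np.int64(284)), (np.int64(252), np.int64(284)), (np.int64(252), np.int64(284))] [266.6  237.27]
[(np.int64(252), np.int64(284)), (np.int64(252), np.int64(284)), (np.int64(252), np.int64(284))] [266.44 237.1 ]
[(np.int64(252), np.int64(284)), (np.int64(252), np.int64(284)), (np.int64(252), np.int64(284))] [266.45 237.09]
[(np.int64(252), np.int64(284)), (np.int64(252), np.int64(284)), (np.int64(252), np.int64(284))] [266.49 237.12]
[(np.int64(252), np.int64(284)), (np.int64(252), np.int64(284)), (np.int64(252), np.int64(284))] [266.4  237.06]
bowl [(np.int64(225), np.int64(251)), (np.int64(218), np.int64(251)), (np.int64(218), np.int64(251))]
pasta [0.09 0.48]
coffee [0.54 0.48]
s1 [ 0.   -0.01]
s2 [0.16 0.01]
s3 [0.08 0.01]
26.0
```

Request:
{"op": "arm_command", "data": {
  "commands": [
    {"offset": [0,0,0],"twist": [0,0,0]},
    {"offset": [0,0,0],"twist": [0,0,0]},
    {"offset": [0,0,0],"twist": [0,0,0]},
    {"offset": [0,0,0],"twist": [0,0,0]},
    {"offset": [0,0,0],"twist": [0,0,0]}
  ]
}}

```text
clock: 26.5
position: [0.4401, 0.1221, 0.1427]
orientation: [0.026, 0.951, -0.009, 0.309]
ft_force: [0.3, 0.6, 1.2]
gripper_width: 0.0382
gripper_force: 0.0
```

Request:
{"op": "arm_command", "data": {
  "commands": [
    {"offset": [0,0,0],"twist": [0,0,0]},
    {"offset": [0,0,0],"twist": [0,0,0]},
    {"offset": [0,0,0],"twist": [0,0,0]},
    {"offset": [0,0,0],"twist": [0,0,0]},
    {"offset": [0,0,0],"twist": [0,0,0]}
  ]
}}

```text
clock: 27.0
position: [0.4401, 0.1221, 0.1427]
orientation: [0.026, 0.951, -0.009, 0.309]
ft_force: [-0.1, 0.6, -0.1]
gripper_width: 0.0386
gripper_force: 0.0
```

Request:
{"op": "arm_command", "data": {
  "commands": [
    {"offset": [0,0,0],"twist": [0,0,0]},
    {"offset": [0,0,0],"twist": [0,0,0]},
    {"offset": [0,0,0],"twist": [0,0,0]},
    {"offset": [0,0,0],"twist": [0,0,0]},
    {"offset": [0,0,0],"twist": [0,0,0]}
  ]
}}

```text
clock: 27.5
position: [0.4401, 0.1221, 0.1427]
orientation: [0.026, 0.951, -0.009, 0.309]
ft_force: [1.1, -0.0, 0.2]
gripper_width: 0.0383
gripper_force: 0.0
```

Request:
{"op": "arm_command", "data": {
  "commands": [
    {"offset": [0,0,0],"twist": [0,0,0]},
    {"offset": [0,0,0],"twist": [0,0,0]},
    {"offset": [0,0,0],"twist": [0,0,0]},
    {"offset": [0,0,0],"twist": [0,0,0]},
    {"offset": [0,0,0],"twist": [0,0,0]}
  ]
}}

```text
clock: 28.0
position: [0.4401, 0.1222, 0.1427]
orientation: [0.026, 0.951, -0.009, 0.309]
ft_force: [-0.3, -0.1, -0.6]
gripper_width: 0.0385
gripper_force: 0.0
```

Request:
{"op": "arm_command", "data": {
  "commands": [
    {"offset": [0,0,0],"twist": [0,0,0]},
    {"offset": [0,0,0],"twist": [0,0,0]},
    {"offset": [0,0,0],"twist": [0,0,0]},
    {"offset": [0,0,0],"twist": [0,0,0]},
    {"offset": [0,0,0],"twist": [0,0,0]}
  ]
}}

```text
clock: 28.5
position: [0.4401, 0.1221, 0.1427]
orientation: [0.026, 0.951, -0.009, 0.309]
ft_force: [0.2, -0.1, 0.7]
gripper_width: 0.0381
gripper_force: 0.0
```

Request:
{"op": "arm_command", "data": {
  "commands": [
    {"offset": [0,0,0],"twist": [0,0,0]},
    {"offset": [0,0,0],"twist": [0,0,0]},
    {"offset": [0,0,0],"twist": [0,0,0]},
    {"offset": [0,0,0],"twist": [0,0,0]},
    {"offset": [0,0,0],"twist": [0,0,0]}
  ]
}}

```text
clock: 29.0
position: [0.4401, 0.1222, 0.1427]
orientation: [0.026, 0.951, -0.009, 0.309]
ft_force: [0.3, -0.6, -0.2]
gripper_width: 0.0383
gripper_force: 0.0
```

Request:
{"op": "arm_command", "data": {
  "commands": [
    {"offset": [0,0,0],"twist": [0,0,0]},
    {"offset": [0,0,0],"twist": [0,0,0]},
    {"offset": [0,0,0],"twist": [0,0,0]},
    {"offset": [0,0,0],"twist": [0,0,0]},
    {"offset": [0,0,0],"twist": [0,0,0]}
  ]
}}

```text
clock: 29.5
position: [0.4401, 0.1221, 0.1427]
orientation: [0.026, 0.951, -0.009, 0.309]
ft_force: [0.1, 0.6, 0.7]
gripper_width: 0.0384
gripper_force: 0.0
```

Request:
{"op": "arm_command", "data": {
  "commands": [
    {"offset": [0,0,0],"twist": [0,0,0]},
    {"offset": [0,0,0],"twist": [0,0,0]},
    {"offset": [0,0,0],"twist": [0,0,0]},
    {"offset": [0,0,0],"twist": [0,0,0]},
    {"offset": [0,0,0],"twist": [0,0,0]}
  ]
}}

```text
clock: 30.0
position: [0.4401, 0.1221, 0.1427]
orientation: [0.026, 0.951, -0.009, 0.309]
ft_force: [0.1, -0.2, -0.9]
gripper_width: 0.0384
gripper_force: 0.0
```

```bash
python3 - <<'E'
from h import *
o=cv2.cvtColor(cv2.imread("pics/top0.png"),cv2.COLOR_BGR2RGB)
w=[];
for i in range(20):
    n=get_image("top");w.append(n)
    g=cv2.cvtColor(n,cv2.COLOR_RGB2HSV)[228:246,256:277].astype(int);m=(g[...,1]<60)&(g[...,2]>90);ys,xs=np.nonzero(m);print(np.round([xs.mean()+256,ys.mean()+228],2),end=" ")
d=np.abs(o.astype(int)-n).sum(2)
print()
for v in(230,233,236,239,242,245):print(v,np.nonzero(d[v,250:290]>60)[0]+250)
for nm,(x0,x1,y0,y1) in dict(pastalid=(390,417,196,222),coffeelid=(436,469,201,234)).items():
    a,b=[cv2.cvtColor(q[y0:y1,x0:x1],cv2.COLOR_RGB2GRAY).astype(np.float32) for q in(o,n)];print(nm,np.round(cv2.phaseCorrelate(a,b)[0],2))
    a,b=[cv2.inRange(cv2.cvtColor(q[y0:y1,x0:x1],cv2.COLOR_RGB2HSV),(0,0,90),(180,40,255)) for q in(o,n)]
    for q in(a,b):M=cv2.moments(q,True);print(round(M["m10"]/M["m00"],2),round(M["m01"]/M["m00"],2),M["m00"])
print(state()["clock"])
E
```

```text
[266.81 237.3 ] [266.93 237.4 ] [267.07 237.38] [267.22 237.39] [267.14 237.27] [267.14 237.27] [267.17 237.36] [267.07 237.38] [266.97 237.37] [266.84 237.36] [266.77 237.36] [266.62 237.28] [266.72 237.22] [266.62 237.24] [266.64 237.29] [266.77 237.36] [266.8  237.34] [266.93 237.35] [267.07 237.34] [267.13 237.34] 
230 [256 257 260 261 262 263 264 272]
233 [256 257 258 259 260 261 262 263 264 265 272]
236 [259 260 261 262 263 264 265]
239 []
242 [256 271]
245 [257 258 259 260 261 262 263 264 265 266 267 269]
pastalid [0.61 0.56]
14.68 13.14 509.0
14.62 13.13 511.0
coffeelid [-0.01 -0.09]
16.59 15.21 695.0
16.53 15.26 696.0
31.0
```

The jars and spice jars have not moved, and the gap is about 9 cm. The remaining swing is decaying, so I'll let it settle a bit longer.

```bash
python3 - <<'E'
from h import *
w=[]
try:
    for i in range(90):
        n=get_image("top")
        g=cv2.cvtColor(n,cv2.COLOR_RGB2HSV)[228:246,256:277].astype(int);m=(g[...,1]<60)&(g[...,2]>90);w.append(np.nonzero(m)[1].mean())
except Exception as e:print(e)
w=np.array(w);print([round(np.ptp(w[i:i+18]),2) for i in range(0,len(w)-17,18)],state()["clock"])
E
```

```text
[np.float64(0.57), np.float64(0.47), np.float64(0.46), np.float64(0.23), np.float64(0.27)] 35.5
```

Request:
{"op": "arm_command", "data": {
  "commands": [
    {"offset": [0,0,0],"twist": [0,0,0]},
    {"offset": [0,0,0],"twist": [0,0,0]},
    {"offset": [0,0,0],"twist": [0,0,0]},
    {"offset": [0,0,0],"twist": [0,0,0]},
    {"offset": [0,0,0],"twist": [0,0,0]}
  ]
}}

```text
clock: 36.0
position: [0.4401, 0.1221, 0.1427]
orientation: [0.026, 0.951, -0.009, 0.309]
ft_force: [0.2, -0.6, -1.5]
gripper_width: 0.0386
gripper_force: 0.0
```

Request:
{"op": "arm_command", "data": {
  "commands": [
    {"offset": [0,0,0],"twist": [0,0,0]},
    {"offset": [0,0,0],"twist": [0,0,0]},
    {"offset": [0,0,0],"twist": [0,0,0]},
    {"offset": [0,0,0],"twist": [0,0,0]},
    {"offset": [0,0,0],"twist": [0,0,0]}
  ]
}}

```text
clock: 36.5
position: [0.4401, 0.1221, 0.1427]
orientation: [0.026, 0.951, -0.009, 0.309]
ft_force: [-0.3, 0.2, -0.8]
gripper_width: 0.0384
gripper_force: 0.0
```

Request:
{"op": "arm_command", "data": {
  "commands": [
    {"offset": [0,0,0],"twist": [0,0,0]},
    {"offset": [0,0,0],"twist": [0,0,0]},
    {"offset": [0,0,0],"twist": [0,0,0]},
    {"offset": [0,0,0],"twist": [0,0,0]},
    {"offset": [0,0,0],"twist": [0,0,0]}
  ]
}}

```text
clock: 37.0
position: [0.4401, 0.1221, 0.1427]
orientation: [0.026, 0.951, -0.009, 0.309]
ft_force: [-0.0, 0.3, 0.1]
gripper_width: 0.0384
gripper_force: 0.0
```

Request:
{"op": "arm_command", "data": {
  "commands": [
    {"offset": [0,0,0],"twist": [0,0,0]},
    {"offset": [0,0,0],"twist": [0,0,0]},
    {"offset": [0,0,0],"twist": [0,0,0]},
    {"offset": [0,0,0],"twist": [0,0,0]},
    {"offset": [0,0,0],"twist": [0,0,0]}
  ]
}}

```text
clock: 37.5
position: [0.4401, 0.1222, 0.1427]
orientation: [0.026, 0.951, -0.009, 0.309]
ft_force: [-0.4, -0.4, 0.6]
gripper_width: 0.0384
gripper_force: 0.0
```

Request:
{"op": "arm_command", "data": {
  "commands": [
    {"offset": [0,0,0],"twist": [0,0,0]},
    {"offset": [0,0,0],"twist": [0,0,0]},
    {"offset": [0,0,0],"twist": [0,0,0]},
    {"offset": [0,0,0],"twist": [0,0,0]},
    {"offset": [0,0,0],"twist": [0,0,0]}
  ]
}}

```text
clock: 38.0
position: [0.4401, 0.1221, 0.1427]
orientation: [0.026, 0.951, -0.009, 0.309]
ft_force: [-0.3, 0.6, -0.4]
gripper_width: 0.0382
gripper_force: 0.0
```

Request:
{"op": "arm_command", "data": {
  "commands": [
    {"offset": [0,0,0],"twist": [0,0,0]},
    {"offset": [0,0,0],"twist": [0,0,0]},
    {"offset": [0,0,0],"twist": [0,0,0]},
    {"offset": [0,0,0],"twist": [0,0,0]},
    {"offset": [0,0,0],"twist": [0,0,0]}
  ]
}}

```text
clock: 38.5
position: [0.4401, 0.1221, 0.1427]
orientation: [0.026, 0.951, -0.009, 0.309]
ft_force: [-0.5, -0.2, 0.1]
gripper_width: 0.0382
gripper_force: 0.0
```

```bash
python3 - <<'E'
from h import *
w=[]
for i in range(18):
    n=get_image("top")
    g=cv2.cvtColor(n,cv2.COLOR_RGB2HSV)[228:246,256:277].astype(int);m=(g[...,1]<60)&(g[...,2]>90);w.append(np.nonzero(m)[1].mean())
print(np.ptp(w),state()["clock"])
print(sign_off())
E
```

```text
0.13783120020765516 39.4
the job is handed in; nothing more can be done
None
```

The mallet hangs at rest on the rail under the shelf, about 9 cm from the ladle; the ladle, storage jars and spice jars show no movement, and the job was handed in at 39.4 s.

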